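# Lock the pump shaft with its cross pin

## Task

Lock the shaft of the blue pump drive head for a seal change: bar the shaft round with the crank until you feel its index detent catch, which is where a hole of the collar inside lines up with the guide bush, and let go of it there. Then take the locking pin with the red knob from the pin block, pass it down through the guide bush and the collar and press it fully home, until its knob sits on the bush, without forcing it if it meets the collar. Leave the black-knobbed pin in the block.

Things in the scene. Friction and masses are not known exactly. Their poses are not given: they have to be found in the camera images.
- drive_head: Blue pump drive head, bolted down: round foot 168 mm across, round casing, aluminium cover 144 mm across, its top at z 52 mm. Origin: centre of the underside, on the vertical shaft axis; z up. The guide bush stands 50 mm along its -x axis.
- bush_mouth (a point): Centre of the upper face (z 72 mm) of the steel guide bush on the drive head: 33 mm across, standing 20 mm above the cover, bore 11.5 mm, straight down to the collar. A spring plunger 12 mm down makes the pin stiff, so that it does not fall by itself but has to be pushed down with a few N (up to 10). Axes as the drive head's.
- collar_face (a point): Unseen point in the casing on the bush's axis, z 40 mm: the top face of the locking collar, 10 mm thick, which turns with the shaft and has three holes (12.5 mm) 120 degrees apart, none under the bush at the start. Below it the bore goes on. A pin that stops with its foot here has met the collar: turn the shaft on, do not force it (over some 25 N strains the pin).
- crank_axis (a point): Top of the crank's clamping boss on the shaft axis, z 90 mm. The crank turns about this vertical axis either way without stop and is clamped on the shaft at no known angle to the holes. Drag 0.1 to 0.3 N m (2 to 5 N at the grip). Where a hole lines up, within 100 degrees either way, a ball drops into a notch some 8 degrees wide.
- crank_handle (a point): Centre of the top (z 126 mm) of the crank's upright black grip, 55 mm from the shaft axis, 17 mm across, free from z 88 mm up; starts within 65 degrees of the side away from the bush. At the notch the push first falls off, then climbs to 0.8 N m or more (15 N at the grip) before the ball jumps out; let go in the notch and the ball centres the shaft.
- pin_block: Cream plastic block 44 x 124 x 46 mm, fixed, with two upright holes (11.2 mm, floor at z 8 mm) 36 mm from its middle along its +y and -y axis, one pin in each; which pin is where varies. Origin: centre of the underside.
- lock_pin: Locking pin: steel shank 10 mm across, 66 mm long, foot tapered to 6 mm over the last 6 mm, catch groove near the top; above it a ribbed red knob 22 mm across, 26 mm tall. Origin: centre of the foot's end; z runs up the pin (knob at z 66 to 92 mm). 55 to 100 g. Home: knob on the bush's face, foot at z 6 mm of the drive head.
- long_pin: Pin of another drive head, not to be used: the same with a black knob and a 90 mm shank. Origin: centre of the foot's end.

How it is judged:
By the outcome, as a careful person would: the job done as asked, in the order asked, and still so for the second after the job is handed in, with the robot touching nothing.
It also fails if it takes over 72 s, if anything falls off the work surface, if the arm or the gripper's body presses on something with over 40 N, if the wrist force passes 120 N, or if a joint passes its speed limit or range.

## Robot

A 6-joint arm with a two-finger parallel gripper is mounted at the origin on a cart in front of the work surface, level with it; the furniture and walls round the work are solid. World frame = base frame: x ahead of the robot, y to its left, z up, the work surface at z = 0. Lengths are in m, angles in rad, forces in N, time in s.
With the tool pointing down it reaches from about 0.35 to 0.775 m from the base axis. Payload 7.3 kg.
Tool frame: the origin (TCP) lies midway between the tips of the shut fingers; the grasp point (between the pads) lies ctrl.tcp_to_grasp behind it (ctrl.tcp_to_grasp is the distance from the TCP to the grasp point, in m); z points along the fingers, y is the line along which they close (so a half turn about z gives the same grasp; the last joint's range is limited). The gripper opens to 92 mm and grips with 3 to 60 N. Pads are 19 mm wide; open, the fingers measure 130 mm over their backs; the gripper's body (75 mm by 190 mm) begins 47 mm behind the grasp point.
Start: joints at [-1.277, 0.342, 1.524, -0, 1.275, -0.146], TCP at [0.224, -0.475, 0.197] pointing down, gripper open.
Joint ranges: [-2.53, 2.53], [-0.77, 2.02], [0.04, 2.7], [-1, 4.14], [0.28, 2.66], [-3.11, 3.11]. Speed limits (rad/s): [2.57, 2.57, 3.14, 3.14, 3.14, 3.14].

## Interface

Orientations are given as a unit quaternion [w, x, y, z].
In Python, from station import ctrl, imaging, ticket gives the robot as it stands. The module is installed in compiled form; this text tells all that it offers.
- The arm moves only by the tool carry_out, never from a script. Its argument "motion" is a list of rows, each an object with "hand": the gripper's target within -1 to 1 (fully open at 1, half-way at 0, shut at -1); "offset": the shift along the tool's x, y, z in m, a list of three; "twist": the turn, a rotation vector about the tool's x, y, z in degrees, a list of three. In form: [{"hand": hand, "offset": [x, y, z], "twist": [rx, ry, rz]}, ...]. A call has exactly 5 rows; each row is the pose to reach, as a shift and turn from the pose commanded when the call began, along the tool's axes at that moment; what a row does not reach only later rows make up. A row lasts 1/12 s, in which the tool goes at most 41.7 mm and 7.16 degrees, less where a joint would pass 70% of its speed; a pose out of reach is approached as far as the arm can. A call with a gripper value outside its range is refused whole. The fingers move at their own pace and stop on an object; "grip_force" is the grip in N (left out, the last holds). Time passes only in rows, so rows that repeat a pose let the fingers close, or fill a call up. It gives the time, the measured TCP pose, the force, the opening and the grip force at its end, in the units of the state.
- ctrl.read_state(): the state, without advancing time (a new reading comes with each control period).
- imaging.snapshot(name): name is "scene" or "top" or "wrist"; returns (picture, depth): 400x640x3 uint8, red, green, blue; 400x640 float32, m along the optical axis (not along the pixel's ray), 0 where there is no reading.
- imaging.camera_model(name): a dict with "fx", "fy", "cx", "cy" (pixels), "R" (3x3) and "t" (3): a world point X has camera coordinates R X + t. Camera axes: x right, y down, z forward; pixel columns grow to the right and rows downward; lengths in m; the calibration is good to about 2 mm. A picture is of the moment at which its call begins: read the wrist's pose just before it. camera_model takes no time and is no camera call; for the wrist camera it gives the pose at the moment of the call.
- ticket.job_done(): hands the job in; it is judged then, once.
The state is a dict: "time": time; "joint_pos": joint angles; "joint_vel": joint speeds; "joint_efforts": joint torques, N m; "ee_pos": TCP position; "tool_rot": TCP orientation; "wrist_force": force on the tool from outside, world axes, zero at the start; "wrist_torque": the same for the moment, N m; "gripper_width": finger opening in m; "finger_force": force on a finger pad.
Only numpy, scipy, OpenCV 4.12 (cv2) and the standard library are available. Lean on these libraries where they do the work, as an engineer would, in place of code of your own. Each camera call takes 0.05 s, during which the arm holds its last target. There are 200 camera calls.

## Working session

There is one attempt and no reset: what is moved stays moved. The work goes in short steps, Python scripts to look and compute and a tool call to move; the robot and the scene stay as the last step left them, time stands still between calls to the robot, and variables do not carry over. Pictures are saved under pics/ and viewed, at most 11 in all, crops included, and the job is handed in when it is done.

Besides the shell and the picture viewer there is one more tool, called by a JSON object that holds its "method" and its "body", one argument or row to a line. carry_out: Moves the arm, as the interface text tells. Its arguments: {"type":"object","properties":{"motion":{"type":"array","items":{"type":"object","properties":{"hand":{"type":"number"},"offset":{"type":"array","items":{"type":"number"}},"twist":{"type":"array","items":{"type":"number"}}}}},"grip_force":{"type":"number"}},"required":["motion"]}

```bash
mkdir -p pics; python3 - <<'E'
from station import ctrl, imaging, ticket
import cv2,numpy as np
s=ctrl.read_state()
for k,v in s.items(): print(k,np.round(v,4))
print(ctrl.tcp_to_grasp)
for n in("top","scene"):
    p,d=imaging.snapshot(n); cv2.imwrite(f"pics/{n}0.png",p[:,:,::-1]); np.savez(f"{n}0.npz",p=p,d=d)
    m=imaging.camera_model(n); print(n,{k:np.round(v,3).tolist() for k,v in m.items()})
E
```

```text
time 0.0
joint_pos [-1.277   0.3427  1.525  -0.      1.2754 -0.146 ]
joint_vel [-0.0002  0.0009 -0.0012 -0.0009 -0.0009  0.0003]
joint_efforts [-5.00000e-04 -4.31248e+01 -2.44216e+01  7.16000e-02  5.59000e-02
 -1.00000e-04]
ee_pos [ 0.2234 -0.4746  0.1966]
tool_rot [-8.000e-04  9.759e-01  2.181e-01 -1.000e-04]
wrist_force [-0.0333  0.3286 -0.4697]
wrist_torque [ 0.0008  0.0213 -0.0134]
finger_force 0.0
gripper_width 0.0918
0.0188
top {'fx': 375.285, 'fy': 375.285, 'cx': 326.243, 'cy': 192.776, 'R': [[0.008, -1.0, -0.0], [-0.993, -0.008, -0.119], [0.119, 0.001, -0.993]], 't': [-0.094, 0.56, 0.879]}
scene {'fx': 499.395, 'fy': 499.395, 'cx': 312.521, 'cy': 199.646, 'R': [[-0.842, -0.54, 0.004], [-0.333, 0.514, -0.79], [0.425, -0.666, -0.613]], 't': [0.42, 0.282, 0.809]}
```

View pics/top0.png

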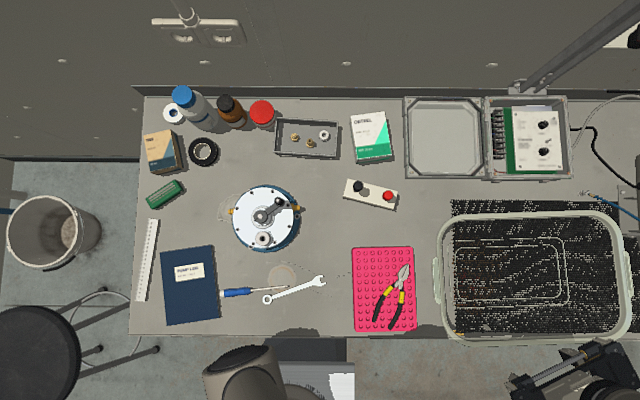

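View pics/scene0.png

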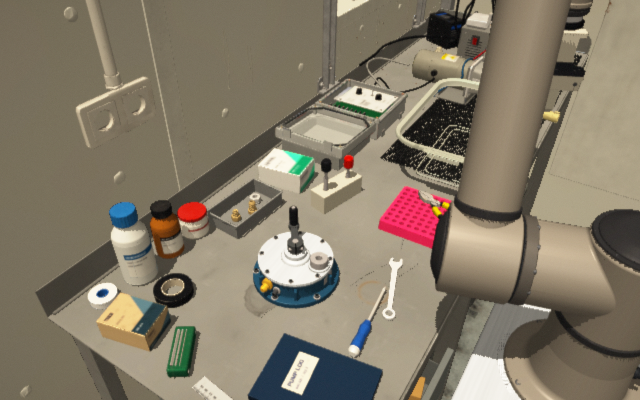

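The top view shows the drive head near (265,218), with the bush at about (262,240) and the crank grip at about (279,201). The pin block is near (371,194), with the red knob at (388,196) and the black knob at (357,186). The scene view agrees: the red knob is at (349,161) and the grip at (293,215).

```bash
cat > h.py <<'E'
from station import ctrl, imaging, ticket
import cv2,numpy as np
from scipy.spatial.transform import Rotation as Ro
def ray(m,u,v,z):
    R=np.array(m["R"]);t=np.array(m["t"]);c=-R.T@t
    d=R.T@np.array([(u-m["cx"])/m["fx"],(v-m["cy"])/m["fy"],1.]); return c+d*(z-c[2])/d[2]
def proj(m,X):
    q=np.array(m["R"])@X+np.array(m["t"]); return q[0]/q[2]*m["fx"]+m["cx"],q[1]/q[2]*m["fy"]+m["cy"]
def pose():
    s=ctrl.read_state(); w,x,y,z=s["tool_rot"]; return np.array(s["ee_pos"]),Ro.from_quat([x,y,z,w]),s
def need(target,yaw=None):
    """offset in tool axes and twist deg about tool z to reach target TCP with tool y at world angle yaw(deg, mod 180)"""
    p,R,s=pose(); o=R.inv().apply(np.array(target)-p); a=0
    y=R.apply([0,1,0]); cur=np.degrees(np.arctan2(y[1],y[0]))
    if yaw is not None: a=-((yaw-cur+90)%180-90)
    return np.round(o*1000,1),round(a,1),round(cur,1)
def blobs(mask,amin=15):
    n,l,st,c=cv2.connectedComponentsWithStats(mask.astype(np.uint8)); return [(int(st[i,4]),c[i].round(1).tolist(),st[i,:4].tolist()) for i in range(1,n) if st[i,4]>=amin]
E
python3 - <<'E'
from h import *
m=imaging.camera_model("top");f=np.load("top0.npz");p=f["p"].astype(int);d=f["d"]
r,g,b=p[...,0],p[...,1],p[...,2]
print("red",[x for x in blobs((r>130)&(g<70)&(b<70)) ])
roi=np.zeros(r.shape,bool);roi[150:270,220:410]=1
print("blk",blobs((p.max(2)<60)&roi,20))
print("cream",blobs((r>190)&(g>185)&(b<r-8)&roi,50))
print("blue",blobs((b>r+50)&roi,50))
print("white",blobs((p.min(2)>170)&roi,50))
for n,u,v,z in(("red",388,195,.1),("black",357,185,.124),("bush",262,239,.072),("grip",279,201,.126),("cover",265,216,.052)): print(n,ray(m,u,v,z).round(3),d[v,u])
big=cv2.resize(f["p"][150:270,220:410,::-1],None,fx=4,fy=4,interpolation=cv2.INTER_CUBIC);cv2.imwrite("pics/c1.png",big)
print(imaging.camera_model("wrist"))
E
```

```text
red [(446, [261.1, 111.8], [249, 101, 25, 23]), (64, [387.8, 194.9], [383, 191, 10, 9]), (15, [352.0, 264.0], [352, 257, 1, 15]), (17, [353.0, 293.0], [353, 285, 1, 17])]
blk [(34, [291.1, 154.4], [276, 153, 32, 3]), (26, [322.4, 156.5], [311, 156, 24, 2]), (76, [357.4, 186.1], [353, 181, 10, 11]), (41, [279.9, 202.3], [275, 198, 9, 9]), (32, [290.3, 229.5], [282, 216, 13, 27]), (21, [273.1, 247.0], [266, 243, 15, 7])]
cream [(615, [368.6, 193.7], [343, 179, 55, 30]), (107, [262.0, 238.0], [256, 232, 13, 13])]
blue [(193, [372.0, 152.9], [357, 150, 34, 8]), (62, [279.9, 190.6], [265, 186, 29, 15]), (67, [266.7, 249.2], [253, 244, 33, 8])]
white [(600, [368.7, 193.8], [343, 179, 55, 30]), (2192, [260.5, 217.5], [233, 187, 60, 61])]
red [ 0.549 -0.228  0.1  ] 0.8449365
black [ 0.567 -0.157  0.124] 0.8238832
bush [0.448 0.057 0.072] 0.8809934
grip [0.531 0.013 0.126] 0.8179763
cover [0.502 0.055 0.052] 0.8506072
{'fx': 287.5167402872998, 'fy': 287.5167402872998, 'cx': 317.61262118821577, 'cy': 196.84410662289582, 'R': array([[ 4.25908575e-01, -9.04766152e-01, -3.10305145e-04],
       [-8.68448520e-01, -4.08908603e-01,  2.80340724e-01],
       [-2.53769685e-01, -1.19130034e-01, -9.59900506e-01]]), 't': array([-0.52363638, -0.0353186 ,  0.39031734])}
```

View pics/c1.png

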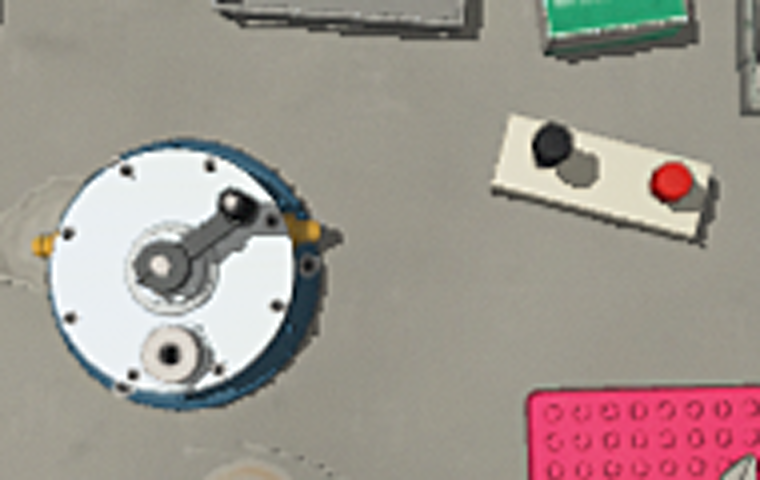

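The crop shows the bush bore at about (262.5,238.5) in full-image pixels, the boss at (260,216) and the grip top at (279,200.8). The crank sits about 55° clockwise of the side away from the bush, so I'll turn it counter-clockwise.

```bash
python3 - <<'E'
from h import *
m=imaging.camera_model("top")
ax=ray(m,260,216.2,.09);g=ray(m,279,200.8,.126);b=ray(m,262.5,238.5,.072)
print(ax,g,b,np.hypot(*(g-ax)[:2]),np.hypot(*(b-ax)[:2]))
hy=np.degrees(np.arctan2(*(g-ax)[1::-1]));print("handle ang",hy,"bush",np.degrees(np.arctan2(*(b-ax)[1::-1])))
p,R,s=pose();w=imaging.camera_model("wrist");Rw=np.array(w["R"]);c=-Rw.T@np.array(w["t"])
print("cam in tool",R.inv().apply(c-p),"view",R.inv().apply(Rw.T[:,2]))
print(need([g[0],g[1],.24],hy+90), R.as_matrix().round(3))
E
```

```text
[0.49911156 0.06018858 0.09      ] [0.53098475 0.0134008  0.126     ] [0.44900305 0.05615011 0.072     ] 0.056612690597073995 0.05027098879031301
handle ang -55.73617690435581 bush -175.39223112084838
cam in tool [ 0.07555906 -0.00112913 -0.18765664] view [-0.28053272  0.00099255  0.95984395]
(array([ 486.1, -310.7,  -42.8]), np.float64(80.9), np.float64(-64.8)) [[ 0.905  0.426 -0.   ]
 [ 0.426 -0.905  0.001]
 [ 0.    -0.001 -1.   ]]
```

{"method": "carry_out", "body": {
  "motion": [
    {"hand": 1, "offset": [0.0324, -0.0207, -0.003], "twist": [0, 0, 5.4]},
    {"hand": 1, "offset": [0.0648, -0.0414, -0.006], "twist": [0, 0, 10.8]},
    {"hand": 1, "offset": [0.0972, -0.0622, -0.009], "twist": [0, 0, 16.2]},
    {"hand": 1, "offset": [0.1296, -0.0829, -0.012], "twist": [0, 0, 21.6]},
    {"hand": 1, "offset": [0.162, -0.1036, -0.014], "twist": [0, 0, 27]}
  ]
}}

```text
time: 0.52
ee_pos: [0.3265, -0.3107, 0.2113]
tool_rot: [-0.0, 1.0, -0.018, -0.0]
wrist_force: [0.6, 0.1, 0.2]
gripper_width: 0.0918
finger_force: 0.0
```

{"method": "carry_out", "body": {
  "motion": [
    {"hand": 1, "offset": [0.0195, -0.0332, -0.003], "twist": [0, 0, 5.4]},
    {"hand": 1, "offset": [0.0389, -0.0663, -0.006], "twist": [0, 0, 10.8]},
    {"hand": 1, "offset": [0.0584, -0.0995, -0.009], "twist": [0, 0, 16.2]},
    {"hand": 1, "offset": [0.0778, -0.1326, -0.012], "twist": [0, 0, 21.6]},
    {"hand": 1, "offset": [0.0973, -0.1658, -0.014], "twist": [0, 0, 27]}
  ]
}}

```text
time: 0.93
ee_pos: [0.429, -0.1478, 0.2255]
tool_rot: [0.0, 0.968, -0.251, 0.0]
wrist_force: [0.7, -1.4, -0.5]
gripper_width: 0.0919
finger_force: 0.0
```

{"method": "carry_out", "body": {
  "motion": [
    {"hand": 1, "offset": [0.0028, -0.048, -0.004], "twist": [0, 0, 6.7]},
    {"hand": 1, "offset": [0.0057, -0.096, -0.007], "twist": [0, 0, 13.4]},
    {"hand": 1, "offset": [0.0085, -0.144, -0.011], "twist": [0, 0, 20]},
    {"hand": 1, "offset": [0.0114, -0.192, -0.014], "twist": [0, 0, 27]},
    {"hand": 1, "offset": [0.0114, -0.192, -0.014], "twist": [0, 0, 27]}
  ]
}}

```text
time: 1.35
ee_pos: [0.5285, 0.0101, 0.2388]
tool_rot: [0.0, 0.882, -0.471, -0.0]
wrist_force: [1.4, -0.3, -0.4]
gripper_width: 0.0917
finger_force: 0.0
```

```bash
python3 - <<'E'
from h import *
g=[.531,.0134];P,R,s=pose()
w=imaging.camera_model("wrist");p,d=imaging.snapshot("wrist")
np.savez("w1.npz",p=p,d=d);cv2.imwrite("pics/w1.png",p[:,:,::-1])
import json;json.dump({k:np.array(v).tolist() for k,v in w.items()},open("w1.json","w"))
print(P,s["joint_pos"],s["time"],s["wrist_force"],need([*g,.24],34.3))
for X in([.531,.0134,.126],[.499,.060,.09],[.449,.056,.072]):print(proj(w,np.array(X)))
E
```

```text
[0.52854767 0.01011918 0.23879886] [-1.25559673e-01  3.20116739e-01  1.43999450e+00 -4.99364763e-04
  1.38216433e+00  2.42545331e+00] 1.35 [ 1.43505194 -0.32864313 -0.35964858] (array([ 2.1,  2.4, -1. ]), np.float64(-0.2), np.float64(-145.9))
(np.float64(313.84996157725925), np.float64(186.6117790383755))
(np.float64(314.8346498409155), np.float64(223.34845305413435))
(np.float64(347.7299937498374), np.float64(235.52714742441867))
```

View pics/w1.png

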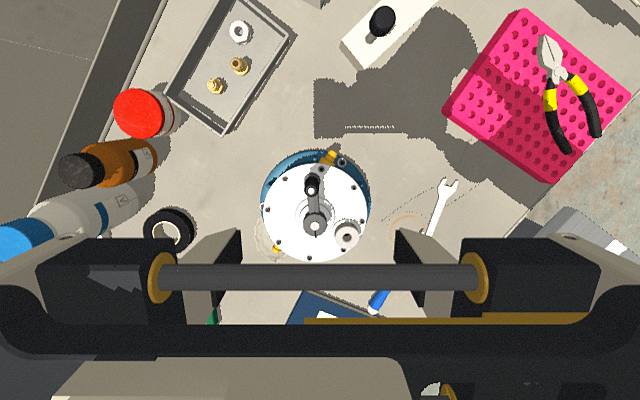

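The wrist view shows the grip top at (313,185), the boss at (315,223) and the bush bore at (347,235). All three are within about 1 px of the projected estimates, so I'll lower and cage the grip.

{"method": "carry_out", "body": {
  "motion": [
    {"hand": 0, "offset": [0.0, 0.001, 0.038], "twist": [0, 0, 0]},
    {"hand": -0.2, "offset": [0.001, 0.001, 0.076], "twist": [0, 0, 0]},
    {"hand": -0.2, "offset": [0.001, 0.001, 0.112], "twist": [0, 0, 0]},
    {"hand": -0.2, "offset": [0.001, 0.001, 0.145], "twist": [0, 0, 0]},
    {"hand": -0.2, "offset": [0.001, 0.001, 0.145], "twist": [0, 0, 0]}
  ],
  "grip_force": 20
}}

```text
time: 1.82
ee_pos: [0.5231, 0.0079, 0.0877]
tool_rot: [0.002, 0.884, -0.468, -0.006]
wrist_force: [-1.2, 1.1, -0.3]
gripper_width: 0.0632
finger_force: 0.0
```

{"method": "carry_out", "body": {
  "motion": [
    {"hand": -0.57, "offset": [0, 0, 0], "twist": [0, 0, 0]},
    {"hand": -0.57, "offset": [0, 0, 0], "twist": [0, 0, 0]},
    {"hand": -0.57, "offset": [0, 0, 0], "twist": [0, 0, 0]},
    {"hand": -0.57, "offset": [0, 0, 0], "twist": [0, 0, 0]},
    {"hand": -0.57, "offset": [0, 0, 0], "twist": [0, 0, 0]}
  ]
}}

```text
time: 2.23
ee_pos: [0.529, 0.0072, 0.0956]
tool_rot: [-0.001, 0.884, -0.468, 0.002]
wrist_force: [0.7, 1.0, 1.5]
gripper_width: 0.0298
finger_force: 0.9
```

```bash
python3 - <<'E'
from h import *
print(need([.531,.0134,.094],34.3),pose()[0],pose()[2]["wrist_force"],pose()[2]["gripper_width"],pose()[2]["finger_force"])
C=np.array([.4991,.0602]);P,R,s=pose()
v=P[:2]-C;print(np.hypot(*v),np.degrees(np.arctan2(v[1],v[0])))
E
```

```text
(array([-4. , -5.2,  1.6]), np.float64(-0.1), np.float64(-145.8)) [0.52899223 0.00715969 0.09561567] [0.6578309  1.04303778 1.54236287] 0.029832989414279816 0.8794037242478225
0.06088366098736112 -60.595446379997945
```

{"method": "carry_out", "body": {
  "motion": [
    {"hand": -0.57, "offset": [0, 0, 0], "twist": [0, 0, 0]},
    {"hand": -0.57, "offset": [0, 0, 0], "twist": [0, 0, 0]},
    {"hand": -0.57, "offset": [0, 0, 0], "twist": [0, 0, 0]},
    {"hand": -0.57, "offset": [0, 0, 0], "twist": [0, 0, 0]},
    {"hand": -0.57, "offset": [0, 0, 0], "twist": [0, 0, 0]}
  ]
}}

```text
time: 2.65
ee_pos: [0.5308, 0.0078, 0.0962]
tool_rot: [-0.002, 0.884, -0.468, 0.003]
wrist_force: [4.0, 3.1, 6.8]
gripper_width: 0.0197
finger_force: 3.2
```

```bash
python3 - <<'E'
from h import *
p,d=imaging.snapshot("wrist");cv2.imwrite("pics/w2.png",cv2.resize(p[120:320,200:440,::-1],None,fx=3,fy=3))
print(need([.531,.0134,.094],34.3),pose()[0],pose()[2]["wrist_force"],pose()[2]["gripper_width"],pose()[2]["finger_force"])
C=np.array([.4991,.0602]);P,R,s=pose()
v=P[:2]-C;print(np.hypot(*v),np.degrees(np.arctan2(v[1],v[0])))
E
```

```text
(array([-4.6, -3.3,  2.2]), np.float64(-0.1), np.float64(-145.8)) [0.53084104 0.00776778 0.09622485] [3.58369031 3.46811645 6.22293458] 0.01975787887336788 3.2036391506517248
0.061291361575115146 -58.81042814082263
```

View pics/w2.png

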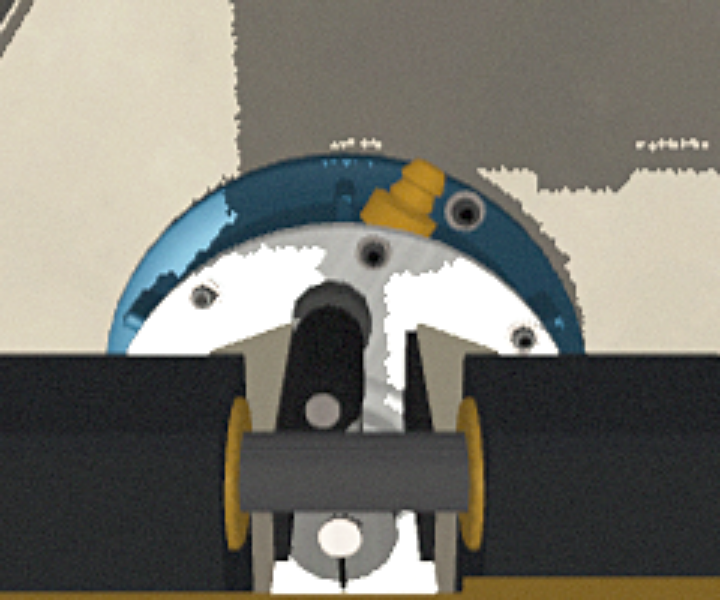

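The grip is inside the fingers but touches the −y finger with about 5 N. I'll centre on it first, then bar counter-clockwise.

{"method": "carry_out", "body": {
  "motion": [
    {"hand": -0.57, "offset": [-0.001, -0.001, 0], "twist": [0, 0, 0]},
    {"hand": -0.57, "offset": [-0.002, -0.003, 0], "twist": [0, 0, 0]},
    {"hand": -0.57, "offset": [-0.004, -0.004, 0], "twist": [0, 0, 0]},
    {"hand": -0.57, "offset": [-0.004, -0.004, 0], "twist": [0, 0, 0]},
    {"hand": -0.57, "offset": [-0.004, -0.004, 0], "twist": [0, 0, 0]}
  ]
}}

```text
time: 3.12
ee_pos: [0.5308, 0.0124, 0.0954]
tool_rot: [-0.001, 0.884, -0.468, 0.002]
wrist_force: [2.7, -2.0, 6.3]
gripper_width: 0.0198
finger_force: 3.1
```

```bash
cat >> h.py <<'E'
def crank():
    C=np.array([.4991,.0602]);P,R,s=pose();v=P[:2]-C;f=R.inv().apply(s["wrist_force"])
    print("t",round(s["time"],2),"r",(np.hypot(*v)*1e3).round(1),"ang",np.degrees(np.arctan2(v[1],v[0])).round(1),"z",P[2].round(4),"F tool",f.round(1),"w",round(s["gripper_width"],4),"ff",round(s["finger_force"],1),"yaw",need(P,0)[2])
E
python3 -c "
from h import *
crank()"
```

```text
t 3.12 r 57.4 ang -56.4 z 0.0954 F tool [ 3.2 -1.1 -6.3] w 0.0198 ff 3.1 yaw -145.8
```

{"method": "carry_out", "body": {
  "motion": [
    {"hand": -0.56, "offset": [0, 0, -0.002], "twist": [0, 0, 0]},
    {"hand": -0.56, "offset": [0, 0, -0.004], "twist": [0, 0, 0]},
    {"hand": -0.56, "offset": [-0.001, 0, -0.004], "twist": [0, 0, 0]},
    {"hand": -0.56, "offset": [-0.001, 0, -0.004], "twist": [0, 0, 0]},
    {"hand": -0.56, "offset": [-0.001, 0, -0.004], "twist": [0, 0, 0]}
  ]
}}

```text
time: 3.53
ee_pos: [0.5279, 0.0139, 0.0976]
tool_rot: [0.0, 0.884, -0.468, -0.001]
wrist_force: [-0.5, 1.0, -0.3]
gripper_width: 0.0202
finger_force: 0.0
```

```bash
python3 -c "
from h import *
crank()"
```

```text
t 3.53 r 54.6 ang -58.1 z 0.0976 F tool [-1.1 -0.1  0.3] w 0.0202 ff 0.0 yaw -145.8
```

{"method": "carry_out", "body": {
  "motion": [
    {"hand": -0.56, "offset": [0, -0.0012, 0], "twist": [0, 0, -1.25]},
    {"hand": -0.56, "offset": [0, -0.0024, 0], "twist": [0, 0, -2.5]},
    {"hand": -0.56, "offset": [-0.0001, -0.0037, 0], "twist": [0, 0, -3.75]},
    {"hand": -0.56, "offset": [-0.0002, -0.0049, 0], "twist": [0, 0, -5]},
    {"hand": -0.56, "offset": [-0.0002, -0.0049, 0], "twist": [0, 0, -5]}
  ]
}}

```text
time: 3.95
ee_pos: [0.5326, 0.0168, 0.0979]
tool_rot: [0.0, 0.904, -0.428, 0.0]
wrist_force: [-0.7, -0.1, 0.1]
gripper_width: 0.0199
finger_force: 0.0
```

```bash
python3 -c "
from h import *
crank()"
```

```text
t 3.95 r 54.9 ang -52.3 z 0.0979 F tool [-0.4  0.6 -0.1] w 0.0199 ff 0.0 yaw -140.7
```

{"method": "carry_out", "body": {
  "motion": [
    {"hand": -0.56, "offset": [0, -0.0012, 0], "twist": [0, 0, -1.25]},
    {"hand": -0.56, "offset": [0, -0.0024, 0], "twist": [0, 0, -2.5]},
    {"hand": -0.56, "offset": [-0.0001, -0.0037, 0], "twist": [0, 0, -3.75]},
    {"hand": -0.56, "offset": [-0.0002, -0.0049, 0], "twist": [0, 0, -5]},
    {"hand": -0.56, "offset": [-0.0002, -0.0049, 0], "twist": [0, 0, -5]}
  ]
}}

```text
time: 4.37
ee_pos: [0.5363, 0.02, 0.098]
tool_rot: [-0.0, 0.922, -0.388, 0.0]
wrist_force: [-0.4, -0.2, -0.0]
gripper_width: 0.0202
finger_force: 0.0
```

```bash
python3 -c "
from h import *
crank()"
```

```text
t 4.37 r 54.8 ang -47.2 z 0.098 F tool [-0.1  0.4  0. ] w 0.0202 ff 0.0 yaw -135.7
```

{"method": "carry_out", "body": {
  "motion": [
    {"hand": -0.56, "offset": [0, -0.0012, 0], "twist": [0, 0, -1.25]},
    {"hand": -0.56, "offset": [0, -0.0024, 0], "twist": [0, 0, -2.5]},
    {"hand": -0.56, "offset": [-0.0001, -0.0037, 0], "twist": [0, 0, -3.75]},
    {"hand": -0.56, "offset": [-0.0002, -0.0049, 0], "twist": [0, 0, -5]},
    {"hand": -0.56, "offset": [-0.0002, -0.0049, 0], "twist": [0, 0, -5]}
  ]
}}

```text
time: 4.78
ee_pos: [0.5396, 0.0236, 0.098]
tool_rot: [-0.0, 0.938, -0.348, 0.0]
wrist_force: [-0.5, -0.1, -0.8]
gripper_width: 0.0203
finger_force: 0.0
```

```bash
python3 -c "
from h import *
crank()
p,d=imaging.snapshot('wrist');cv2.imwrite('pics/w3.png',cv2.resize(p[120:320,200:440,::-1],None,fx=3,fy=3))"
```

```text
t 4.78 r 54.6 ang -42.1 z 0.098 F tool [-0.3  0.4  0.8] w 0.0203 ff 0.0 yaw -130.7
```

View pics/w3.png

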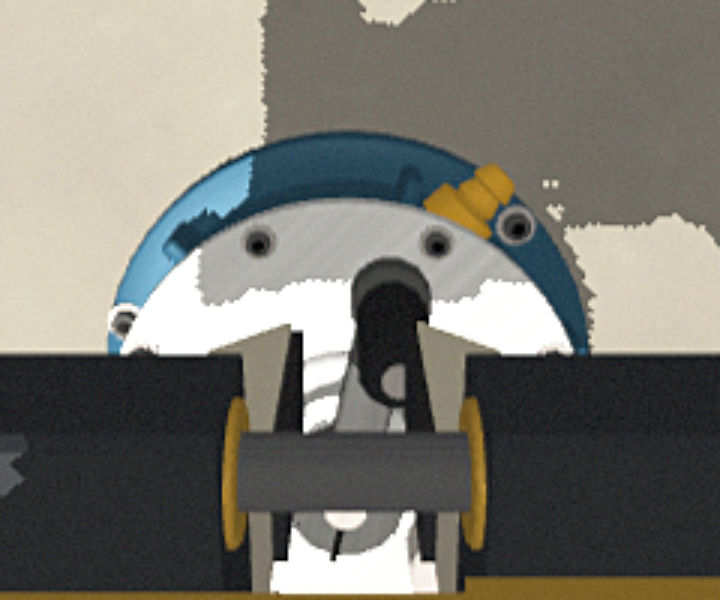

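The grip has stayed put while the fingers moved 16 mm past it, so they are probably above it or inboard of it. I'll check the heights with depth.

```bash
python3 - <<'E'
from h import *
def pt(m,d,u,v):
    R=np.array(m["R"]);t=np.array(m["t"]);z=d[v,u]
    return (R.T@(np.array([(u-m["cx"])/m["fx"]*z,(v-m["cy"])/m["fy"]*z,z])-t)).round(4)
f=np.load("top0.npz");m=imaging.camera_model("top")
print("top grip",[pt(m,f["d"],u,v) for u,v in((279,200),(279,201),(279,202))])
import json
w=json.load(open("w1.json"));f=np.load("w1.npz")
print("w1 grip",[pt(w,f["d"],u,v) for u,v in((313,184),(313,186),(313,190))],"boss",pt(w,f["d"],315,223))
w=imaging.camera_model("wrist");p,d=imaging.snapshot("wrist");P,R,s=pose()
for n,u,v in(("griptop",200+395//3,120+383//3),("grip2",200+128,120+110),("Ltip",200+95,120+115),("Rtip",200+143,120+115),("Rpad",200+138,120+118)):
    X=pt(w,d,u,v);print(n,X,"tool",R.inv().apply(X-P).round(4))
p,d=imaging.snapshot("scene");np.savez("s2.npz",p=p,d=d);cv2.imwrite("pics/s2.png",cv2.resize(p[130:310,220:380,::-1],None,fx=3.3,fy=3.3))
E
```

```text
top grip [array([0.5326, 0.0133, 0.1273]), array([0.5306, 0.0135, 0.1253]), array([0.5285, 0.0135, 0.1247])]
w1 grip [array([0.5332, 0.0117, 0.1249]), array([0.5322, 0.0133, 0.1262]), array([0.5299, 0.0166, 0.1279])] boss [0.4994 0.059  0.0916]
griptop [0.5317 0.0198 0.1263] tool [-0.0035  0.0079 -0.0284]
grip2 [0.5397 0.0152 0.1213] tool [ 0.0056  0.0061 -0.0234]
Ltip [0.5557 0.0263 0.14  ] tool [ 0.0104 -0.0127 -0.0421]
Rtip [0.5382 0.0065 0.1392] tool [ 0.0101  0.0137 -0.0413]
Rpad [0.539  0.0095 0.1401] tool [ 0.0088  0.0109 -0.0422]
```

View pics/s2.png

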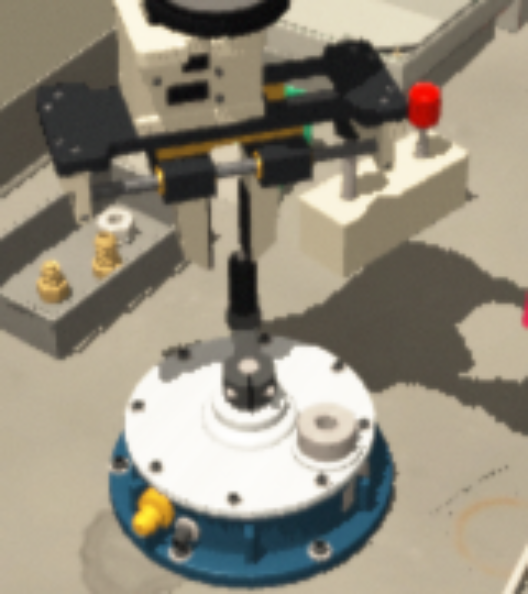

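```bash
python3 - <<'E'
from h import *
def cloud(m,d):
    v,u=np.mgrid[:400,:640];R=np.array(m["R"]);t=np.array(m["t"])
    X=np.stack([(u-m["cx"])/m["fx"]*d,(v-m["cy"])/m["fy"]*d,d],-1)-t
    return X@R
P,R,s=pose()
f=np.load("s2.npz")
for n,(p,d) in(("scene",(f["p"],f["d"])),("wrist",imaging.snapshot("wrist"))):
    m=imaging.camera_model(n);X=cloud(m,d);T=R.inv().apply((X-P).reshape(-1,3));c=p.reshape(-1,3)
    ok=(d.ravel()>0)&(abs(T[:,0])<.013)&(abs(T[:,1])<.05)&(T[:,2]<.01)&(T[:,2]>-.08)
    # histogram of z by side
    for lo,hi in((-.03,-.0185),(-.0185,-.009),(-.009,.009),(.009,.0185),(.0185,.03)):
        k=ok&(T[:,1]>lo)&(T[:,1]<hi);z=T[k,2]
        print(n,lo,hi,k.sum(),np.histogram(z*1e3,bins=range(-80,11,10))[0], c[k].mean(0).round() if k.any() else "")
E
```

```text
scene -0.03 -0.0185 105 [27 27 25 22  4  0  0  0  0] [143. 131. 108.]
scene -0.0185 -0.009 91 [20 16 21 16 17  1  0  0  0] [133. 122. 100.]
scene -0.009 0.009 99 [ 0  0  0  0  1 31 21 22 24] [33. 32. 29.]
scene 0.009 0.0185 205 [34 28 29 29 26 18 15 15 11] [75. 69. 58.]
scene 0.0185 0.03 90 [25 22 18 20  5  0  0  0  0] [149. 137. 112.]
wrist -0.03 -0.0185 92 [ 0  0  9 60 23  0  0  0  0] [157. 152. 136.]
wrist -0.0185 -0.009 757 [149 166 166 147 126   3   0   0   0] [92. 89. 79.]
wrist -0.009 0.009 512 [  0   0   0   0  11 303  82  72  44] [38. 38. 38.]
wrist 0.009 0.0185 956 [153 166 176 150 132  55  40  47  37] [82. 79. 72.]
wrist 0.0185 0.03 75 [ 0  0  3 50 22  0  0  0  0] [156. 150. 133.]
```

```bash
python3 - <<'E'
from h import *
import json
def cloud(m,d):
    v,u=np.mgrid[:400,:640];R=np.array(m["R"]);t=np.array(m["t"])
    return (np.stack([(u-m["cx"])/m["fx"]*d,(v-m["cy"])/m["fy"]*d,d],-1)-t)@R
w=json.load(open("w1.json"));f=np.load("w1.npz")
P,R,s=pose()
# w1 pose: TCP approx
Rw=np.array(w["R"]);c=-Rw.T@np.array(w["t"]);w2=imaging.camera_model("wrist");R2=np.array(w2["R"]);c2=-R2.T@np.array(w2["t"])
rel=R2@R.as_matrix(); R1=Ro.from_matrix(Rw.T@rel); P1=c-R1.apply(R.inv().apply(c2-P)); print("P1",P1)
T=R1.inv().apply((cloud(w,f["d"])-P1).reshape(-1,3))
b=range(-120,11,10)
for lo,hi in((-.07,-.04),(.04,.07)):
    k=(abs(T[:,0])<.02)&(T[:,1]>lo)&(T[:,1]<hi);print("open tips",np.histogram(T[k,2]*1e3,bins=b)[0])
f=np.load("s2.npz");T=R.inv().apply((cloud(imaging.camera_model("scene"),f["d"])-P).reshape(-1,3))
for lo,hi in((-.095,-.05),(-.04,-.02),(.02,.04),(.05,.095)):
    k=(abs(T[:,0])<.05)&(T[:,1]>lo)&(T[:,1]<hi);print("scene",lo,np.histogram(T[k,2]*1e3,bins=range(-160,11,10))[0])
print(R.as_matrix().round(4), s["gripper_width"])
E
```

```text
P1 [0.5283251  0.00996183 0.23879597]
open tips [1025  534  471  364  359  478  417  386  269   15    0    0    0]
open tips [1751  469  373  306  360  473  421  374  275   13    0    0    0]
scene -0.095 [  0   4 633  62  70  57  13   0   0   0   0   0   0   0   0   0   0]
scene -0.04 [ 56  78  59  45 112  60  11   0  24  25  25  17   2   0   0   0   0]
scene 0.02 [  0   0 105  69 119  48   6   0  23  18  16  16   3   0   0   0   0]
scene 0.05 [  0   1 515  72 106  75  22   0   0   0   0   0   0   0   0   0   0]
[[ 7.569e-01 -6.536e-01 -1.000e-04]
 [-6.536e-01 -7.569e-01 -1.000e-04]
 [ 0.000e+00  1.000e-04 -1.000e+00]] 0.02008342096304548
```

The fingertips sit about 30 mm above the reported TCP, whether open or closed. That explains it: they were resting on top of the grip. I'll treat the real tip height as ee z + 30 mm from here, go back over the grip and descend properly.

{"method": "carry_out", "body": {
  "motion": [
    {"hand": -0.1, "offset": [0, 0.003, -0.005], "twist": [0, 0, 3]},
    {"hand": -0.1, "offset": [-0.0006, 0.0075, -0.005], "twist": [0, 0, 7.5]},
    {"hand": -0.1, "offset": [-0.0016, 0.0133, -0.005], "twist": [0, 0, 13.7]},
    {"hand": -0.1, "offset": [-0.0016, 0.0133, -0.005], "twist": [0, 0, 13.7]},
    {"hand": -0.1, "offset": [-0.0016, 0.0133, -0.005], "twist": [0, 0, 13.7]}
  ]
}}

```text
time: 5.4
ee_pos: [0.5296, 0.0143, 0.103]
tool_rot: [-0.0, 0.89, -0.457, 0.0]
wrist_force: [0.3, 0.5, 1.0]
gripper_width: 0.0412
finger_force: 0.0
```

{"method": "carry_out", "body": {
  "motion": [
    {"hand": -0.1, "offset": [0, 0, 0.01], "twist": [0, 0, 0]},
    {"hand": -0.1, "offset": [0, 0, 0.02], "twist": [0, 0, 0]},
    {"hand": -0.1, "offset": [0, 0, 0.03], "twist": [0, 0, 0]},
    {"hand": -0.5, "offset": [0, 0, 0.038], "twist": [0, 0, 0]},
    {"hand": -0.5, "offset": [0, 0, 0.038], "twist": [0, 0, 0]}
  ]
}}

```text
time: 5.82
ee_pos: [0.528, 0.0146, 0.0624]
tool_rot: [0.001, 0.889, -0.458, -0.002]
wrist_force: [-0.4, -0.1, 0.6]
gripper_width: 0.032
finger_force: 0.0
```

{"method": "carry_out", "body": {
  "motion": [
    {"hand": -0.56, "offset": [0, 0, 0], "twist": [0, 0, 0]},
    {"hand": -0.56, "offset": [0, 0, 0], "twist": [0, 0, 0]},
    {"hand": -0.56, "offset": [0, 0, 0], "twist": [0, 0, 0]},
    {"hand": -0.56, "offset": [0, 0, 0], "twist": [0, 0, 0]},
    {"hand": -0.56, "offset": [0, 0, 0], "twist": [0, 0, 0]}
  ]
}}

```text
time: 6.23
ee_pos: [0.531, 0.0152, 0.0653]
tool_rot: [-0.001, 0.889, -0.458, 0.001]
wrist_force: [6.0, 3.4, -5.4]
gripper_width: 0.0203
finger_force: 3.2
```

```bash
python3 -c "
from h import *
crank();print(pose()[2]['joint_pos'])"
```

```text
t 6.23 r 55.2 ang -54.6 z 0.0653 F tool [ 0.7 -6.9  5.4] w 0.0203 ff 3.2 yaw -144.5
[-1.16647700e-01  4.94456837e-01  1.68675829e+00  1.68652008e-03
  9.57343523e-01  2.40439933e+00]
```

{"method": "carry_out", "body": {
  "motion": [
    {"hand": -0.56, "offset": [0, -0.0012, 0], "twist": [0, 0, -1.25]},
    {"hand": -0.56, "offset": [0, -0.0024, 0], "twist": [0, 0, -2.5]},
    {"hand": -0.56, "offset": [-0.0001, -0.0037, 0], "twist": [0, 0, -3.75]},
    {"hand": -0.56, "offset": [-0.0002, -0.0049, 0], "twist": [0, 0, -5]},
    {"hand": -0.56, "offset": [-0.0002, -0.0049, 0], "twist": [0, 0, -5]}
  ]
}}

```text
time: 6.65
ee_pos: [0.5336, 0.0174, 0.0651]
tool_rot: [0.0, 0.909, -0.418, 0.0]
wrist_force: [-0.4, -0.3, -0.5]
gripper_width: 0.0203
finger_force: 0.0
```

```bash
python3 -c "
from h import *
crank()"
```

```text
t 6.65 r 55.0 ang -51.1 z 0.0651 F tool [-0.1  0.5  0.5] w 0.0203 ff 0.0 yaw -139.4
```

{"method": "carry_out", "body": {
  "motion": [
    {"hand": -0.56, "offset": [0, -0.0012, 0], "twist": [0, 0, -1.25]},
    {"hand": -0.56, "offset": [0, -0.0024, 0], "twist": [0, 0, -2.5]},
    {"hand": -0.56, "offset": [-0.0001, -0.0037, 0], "twist": [0, 0, -3.75]},
    {"hand": -0.56, "offset": [-0.0002, -0.0049, 0], "twist": [0, 0, -5]},
    {"hand": -0.56, "offset": [-0.0002, -0.0049, 0], "twist": [0, 0, -5]}
  ]
}}

```text
time: 7.07
ee_pos: [0.5353, 0.0195, 0.0649]
tool_rot: [0.002, 0.926, -0.377, -0.001]
wrist_force: [-7.0, -7.7, 5.2]
gripper_width: 0.0202
finger_force: 4.8
```

```bash
python3 -c "
from h import *
crank()"
```

```text
t 7.07 r 54.5 ang -48.4 z 0.0649 F tool [ 0.4 10.4 -5.2] w 0.0202 ff 4.8 yaw -134.3
```

{"method": "carry_out", "body": {
  "motion": [
    {"hand": -0.56, "offset": [0, -0.0012, 0], "twist": [0, 0, -1.25]},
    {"hand": -0.56, "offset": [0, -0.0024, 0], "twist": [0, 0, -2.5]},
    {"hand": -0.56, "offset": [-0.0001, -0.0037, 0], "twist": [0, 0, -3.75]},
    {"hand": -0.56, "offset": [-0.0002, -0.0049, 0], "twist": [0, 0, -5]},
    {"hand": -0.56, "offset": [-0.0002, -0.0049, 0], "twist": [0, 0, -5]}
  ]
}}

```text
time: 7.48
ee_pos: [0.5391, 0.0231, 0.0649]
tool_rot: [0.001, 0.942, -0.337, -0.001]
wrist_force: [-3.8, -4.6, 3.6]
gripper_width: 0.0206
finger_force: 3.2
```

```bash
python3 -c "
from h import *
crank()"
```

```text
t 7.48 r 54.6 ang -42.8 z 0.0649 F tool [ 0.   5.9 -3.5] w 0.0206 ff 3.2 yaw -129.4
```

{"method": "carry_out", "body": {
  "motion": [
    {"hand": -0.56, "offset": [0, -0.0012, 0], "twist": [0, 0, -1.25]},
    {"hand": -0.56, "offset": [0, -0.0024, 0], "twist": [0, 0, -2.5]},
    {"hand": -0.56, "offset": [-0.0001, -0.0037, 0], "twist": [0, 0, -3.75]},
    {"hand": -0.56, "offset": [-0.0002, -0.0049, 0], "twist": [0, 0, -5]},
    {"hand": -0.56, "offset": [-0.0002, -0.0049, 0], "twist": [0, 0, -5]}
  ]
}}

```text
time: 7.9
ee_pos: [0.5423, 0.0268, 0.0649]
tool_rot: [0.001, 0.955, -0.295, -0.001]
wrist_force: [-4.0, -6.3, 2.1]
gripper_width: 0.0205
finger_force: 3.6
```

```bash
python3 -c "
from h import *
crank()"
```

```text
t 7.9 r 54.6 ang -37.7 z 0.0649 F tool [ 0.3  7.5 -2. ] w 0.0205 ff 3.6 yaw -124.4
```

{"method": "carry_out", "body": {
  "motion": [
    {"hand": -0.56, "offset": [0, -0.0012, 0], "twist": [0, 0, -1.25]},
    {"hand": -0.56, "offset": [0, -0.0024, 0], "twist": [0, 0, -2.5]},
    {"hand": -0.56, "offset": [-0.0001, -0.0037, 0], "twist": [0, 0, -3.75]},
    {"hand": -0.56, "offset": [-0.0002, -0.0049, 0], "twist": [0, 0, -5]},
    {"hand": -0.56, "offset": [-0.0002, -0.0049, 0], "twist": [0, 0, -5]}
  ]
}}

```text
time: 8.32
ee_pos: [0.5455, 0.031, 0.065]
tool_rot: [0.001, 0.967, -0.253, -0.0]
wrist_force: [-2.0, -5.8, 1.3]
gripper_width: 0.0204
finger_force: 3.0
```

```bash
python3 -c "
from h import *
crank()"
```

```text
t 8.32 r 54.8 ang -32.2 z 0.065 F tool [ 1.1  6.  -1.3] w 0.0204 ff 3.0 yaw -119.4
```

{"method": "carry_out", "body": {
  "motion": [
    {"hand": -0.56, "offset": [0, -0.0012, 0], "twist": [0, 0, -1.25]},
    {"hand": -0.56, "offset": [0, -0.0024, 0], "twist": [0, 0, -2.5]},
    {"hand": -0.56, "offset": [-0.0001, -0.0037, 0], "twist": [0, 0, -3.75]},
    {"hand": -0.56, "offset": [-0.0002, -0.0049, 0], "twist": [0, 0, -5]},
    {"hand": -0.56, "offset": [-0.0002, -0.0049, 0], "twist": [0, 0, -5]}
  ]
}}

```text
time: 8.73
ee_pos: [0.5482, 0.0356, 0.065]
tool_rot: [0.001, 0.977, -0.211, 0.0]
wrist_force: [-1.7, -4.8, 0.6]
gripper_width: 0.0203
finger_force: 2.6
```

{"method": "carry_out", "body": {
  "motion": [
    {"hand": -0.56, "offset": [0, -0.0012, 0], "twist": [0, 0, -1.25]},
    {"hand": -0.56, "offset": [0, -0.0024, 0], "twist": [0, 0, -2.5]},
    {"hand": -0.56, "offset": [-0.0001, -0.0037, 0], "twist": [0, 0, -3.75]},
    {"hand": -0.56, "offset": [-0.0002, -0.0049, 0], "twist": [0, 0, -5]},
    {"hand": -0.56, "offset": [-0.0002, -0.0049, 0], "twist": [0, 0, -5]}
  ]
}}

```text
time: 9.15
ee_pos: [0.5504, 0.0402, 0.065]
tool_rot: [0.001, 0.986, -0.168, 0.0]
wrist_force: [-0.7, -3.6, -0.8]
gripper_width: 0.0203
finger_force: 2.2
```

```bash
python3 -c "
from h import *
crank()"
```

```text
t 9.15 r 55.1 ang -21.3 z 0.065 F tool [0.5 3.6 0.8] w 0.0203 ff 2.2 yaw -109.4
```

{"method": "carry_out", "body": {
  "motion": [
    {"hand": -0.56, "offset": [0, -0.0012, 0], "twist": [0, 0, -1.25]},
    {"hand": -0.56, "offset": [0, -0.0024, 0], "twist": [0, 0, -2.5]},
    {"hand": -0.56, "offset": [-0.0001, -0.0037, 0], "twist": [0, 0, -3.75]},
    {"hand": -0.56, "offset": [-0.0002, -0.0049, 0], "twist": [0, 0, -5]},
    {"hand": -0.56, "offset": [-0.0002, -0.0049, 0], "twist": [0, 0, -5]}
  ]
}}

```text
time: 9.57
ee_pos: [0.5517, 0.0441, 0.065]
tool_rot: [0.002, 0.992, -0.125, 0.0]
wrist_force: [-0.3, -8.1, 0.6]
gripper_width: 0.0201
finger_force: 4.2
```

```bash
python3 -c "
from h import *
crank()"
```

```text
t 9.57 r 55.0 ang -17.0 z 0.065 F tool [ 1.8  7.9 -0.5] w 0.0201 ff 4.2 yaw -104.4
```

{"method": "carry_out", "body": {
  "motion": [
    {"hand": -0.56, "offset": [0, -0.0012, 0], "twist": [0, 0, -1.25]},
    {"hand": -0.56, "offset": [0, -0.0024, 0], "twist": [0, 0, -2.5]},
    {"hand": -0.56, "offset": [-0.0001, -0.0037, 0], "twist": [0, 0, -3.75]},
    {"hand": -0.56, "offset": [-0.0002, -0.0049, 0], "twist": [0, 0, -5]},
    {"hand": -0.56, "offset": [-0.0002, -0.0049, 0], "twist": [0, 0, -5]}
  ]
}}

```text
time: 9.98
ee_pos: [0.553, 0.0487, 0.065]
tool_rot: [0.002, 0.997, -0.082, 0.001]
wrist_force: [0.5, -9.6, -0.5]
gripper_width: 0.0201
finger_force: 4.4
```

```bash
python3 -c "
from h import *
crank()"
```

```text
t 9.98 r 55.1 ang -12.1 z 0.065 F tool [2.  9.4 0.6] w 0.0201 ff 4.4 yaw -99.4
```

{"method": "carry_out", "body": {
  "motion": [
    {"hand": -0.56, "offset": [0, -0.0007, 0], "twist": [0, 0, -0.75]},
    {"hand": -0.56, "offset": [0, -0.0015, 0], "twist": [0, 0, -1.5]},
    {"hand": -0.56, "offset": [0, -0.0022, 0], "twist": [0, 0, -2.25]},
    {"hand": -0.56, "offset": [-0.0001, -0.0029, 0], "twist": [0, 0, -3]},
    {"hand": -0.56, "offset": [-0.0001, -0.0029, 0], "twist": [0, 0, -3]}
  ]
}}

```text
time: 10.4
ee_pos: [0.5537, 0.0516, 0.0651]
tool_rot: [0.001, 0.998, -0.056, 0.001]
wrist_force: [2.0, -6.6, -1.2]
gripper_width: 0.0202
finger_force: 3.6
```

```bash
python3 -c "
from h import *
crank()"
```

```text
t 10.4 r 55.2 ang -9.0 z 0.0651 F tool [2.8 6.4 1.2] w 0.0202 ff 3.6 yaw -96.4
```

{"method": "carry_out", "body": {
  "motion": [
    {"hand": -0.56, "offset": [0, -0.0007, 0], "twist": [0, 0, -0.75]},
    {"hand": -0.56, "offset": [0, -0.0015, 0], "twist": [0, 0, -1.5]},
    {"hand": -0.56, "offset": [0, -0.0022, 0], "twist": [0, 0, -2.25]},
    {"hand": -0.56, "offset": [-0.0001, -0.0029, 0], "twist": [0, 0, -3]},
    {"hand": -0.56, "offset": [-0.0001, -0.0029, 0], "twist": [0, 0, -3]}
  ]
}}

```text
time: 10.82
ee_pos: [0.554, 0.0542, 0.065]
tool_rot: [0.002, 1.0, -0.03, 0.001]
wrist_force: [1.8, -11.2, -0.6]
gripper_width: 0.0202
finger_force: 5.2
```

```bash
python3 -c "
from h import *
crank()"
```

```text
t 10.82 r 55.2 ang -6.2 z 0.065 F tool [ 2.5 11.1  0.6] w 0.0202 ff 5.2 yaw -93.4
```

{"method": "carry_out", "body": {
  "motion": [
    {"hand": -0.56, "offset": [0, -0.0007, 0], "twist": [0, 0, -0.75]},
    {"hand": -0.56, "offset": [0, -0.0015, 0], "twist": [0, 0, -1.5]},
    {"hand": -0.56, "offset": [0, -0.0022, 0], "twist": [0, 0, -2.25]},
    {"hand": -0.56, "offset": [-0.0001, -0.0029, 0], "twist": [0, 0, -3]},
    {"hand": -0.56, "offset": [-0.0001, -0.0029, 0], "twist": [0, 0, -3]}
  ]
}}

```text
time: 11.23
ee_pos: [0.5544, 0.0573, 0.0651]
tool_rot: [0.002, 1.0, -0.004, 0.001]
wrist_force: [2.6, -10.5, -1.5]
gripper_width: 0.0203
finger_force: 4.7
```

```bash
python3 -c "
from h import *
crank()"
```

```text
t 11.23 r 55.4 ang -3.0 z 0.0651 F tool [ 2.7 10.5  1.5] w 0.0203 ff 4.7 yaw -90.4
```

{"method": "carry_out", "body": {
  "motion": [
    {"hand": -0.56, "offset": [0, -0.0007, 0], "twist": [0, 0, -0.75]},
    {"hand": -0.56, "offset": [0, -0.0015, 0], "twist": [0, 0, -1.5]},
    {"hand": -0.56, "offset": [0, -0.0022, 0], "twist": [0, 0, -2.25]},
    {"hand": -0.56, "offset": [-0.0001, -0.0029, 0], "twist": [0, 0, -3]},
    {"hand": -0.56, "offset": [-0.0001, -0.0029, 0], "twist": [0, 0, -3]}
  ]
}}

```text
time: 11.65
ee_pos: [0.5545, 0.0598, 0.0651]
tool_rot: [0.002, 1.0, 0.023, 0.001]
wrist_force: [4.6, -11.4, -2.1]
gripper_width: 0.0202
finger_force: 5.8
```

```bash
python3 -c "
from h import *
crank()"
```

```text
t 11.65 r 55.4 ang -0.4 z 0.0651 F tool [ 4.1 11.6  2.2] w 0.0202 ff 5.8 yaw -87.4
```

{"method": "carry_out", "body": {
  "motion": [
    {"hand": -0.56, "offset": [0, -0.0007, 0], "twist": [0, 0, -0.75]},
    {"hand": -0.56, "offset": [0, -0.0015, 0], "twist": [0, 0, -1.5]},
    {"hand": -0.56, "offset": [0, -0.0022, 0], "twist": [0, 0, -2.25]},
    {"hand": -0.56, "offset": [-0.0001, -0.0029, 0], "twist": [0, 0, -3]},
    {"hand": -0.56, "offset": [-0.0001, -0.0029, 0], "twist": [0, 0, -3]}
  ]
}}

```text
time: 12.07
ee_pos: [0.5545, 0.0631, 0.0651]
tool_rot: [0.002, 0.999, 0.049, 0.001]
wrist_force: [5.6, -7.7, -2.7]
gripper_width: 0.0198
finger_force: 4.0
```

```bash
python3 -c "
from h import *
crank()"
```

```text
t 12.07 r 55.5 ang 3.0 z 0.0651 F tool [4.8 8.2 2.8] w 0.0198 ff 4.0 yaw -84.4
```

{"method": "carry_out", "body": {
  "motion": [
    {"hand": -0.56, "offset": [0, -0.0007, 0], "twist": [0, 0, -0.75]},
    {"hand": -0.56, "offset": [0, -0.0015, 0], "twist": [0, 0, -1.5]},
    {"hand": -0.56, "offset": [0, -0.0022, 0], "twist": [0, 0, -2.25]},
    {"hand": -0.56, "offset": [-0.0001, -0.0029, 0], "twist": [0, 0, -3]},
    {"hand": -0.56, "offset": [-0.0001, -0.0029, 0], "twist": [0, 0, -3]}
  ]
}}

```text
time: 12.48
ee_pos: [0.5543, 0.0653, 0.0651]
tool_rot: [0.002, 0.997, 0.075, 0.002]
wrist_force: [4.6, -13.2, -3.3]
gripper_width: 0.0204
finger_force: 6.5
```

```bash
python3 -c "
from h import *
crank()"
```

```text
t 12.48 r 55.5 ang 5.3 z 0.0651 F tool [ 2.6 13.7  3.4] w 0.0204 ff 6.5 yaw -81.4
```

{"method": "carry_out", "body": {
  "motion": [
    {"hand": -0.56, "offset": [0, -0.0007, 0], "twist": [0, 0, -0.75]},
    {"hand": -0.56, "offset": [0, -0.0015, 0], "twist": [0, 0, -1.5]},
    {"hand": -0.56, "offset": [0, -0.0022, 0], "twist": [0, 0, -2.25]},
    {"hand": -0.56, "offset": [-0.0001, -0.0029, 0], "twist": [0, 0, -3]},
    {"hand": -0.56, "offset": [-0.0001, -0.0029, 0], "twist": [0, 0, -3]}
  ]
}}

```text
time: 12.9
ee_pos: [0.5541, 0.0692, 0.0651]
tool_rot: [0.002, 0.995, 0.101, 0.002]
wrist_force: [5.9, -8.2, -3.2]
gripper_width: 0.0203
finger_force: 4.1
```

```bash
python3 -c "
from h import *
crank()"
```

```text
t 12.9 r 55.7 ang 9.3 z 0.0651 F tool [4.1 9.3 3.3] w 0.0203 ff 4.1 yaw -78.4
```

{"method": "carry_out", "body": {
  "motion": [
    {"hand": -0.56, "offset": [0, -0.0007, 0], "twist": [0, 0, -0.75]},
    {"hand": -0.56, "offset": [0, -0.0015, 0], "twist": [0, 0, -1.5]},
    {"hand": -0.56, "offset": [0, -0.0022, 0], "twist": [0, 0, -2.25]},
    {"hand": -0.56, "offset": [-0.0001, -0.0029, 0], "twist": [0, 0, -3]},
    {"hand": -0.56, "offset": [-0.0001, -0.0029, 0], "twist": [0, 0, -3]}
  ]
}}

```text
time: 13.32
ee_pos: [0.5535, 0.0722, 0.0652]
tool_rot: [0.001, 0.992, 0.127, 0.002]
wrist_force: [5.0, -5.2, -2.6]
gripper_width: 0.0201
finger_force: 2.9
```

```bash
python3 -c "
from h import *
crank()"
```

```text
t 13.32 r 55.7 ang 12.5 z 0.0652 F tool [3.6 6.3 2.7] w 0.0201 ff 2.9 yaw -75.4
```

{"method": "carry_out", "body": {
  "motion": [
    {"hand": -0.56, "offset": [0, -0.0007, 0], "twist": [0, 0, -0.75]},
    {"hand": -0.56, "offset": [0, -0.0015, 0], "twist": [0, 0, -1.5]},
    {"hand": -0.56, "offset": [0, -0.0022, 0], "twist": [0, 0, -2.25]},
    {"hand": -0.56, "offset": [-0.0001, -0.0029, 0], "twist": [0, 0, -3]},
    {"hand": -0.56, "offset": [-0.0001, -0.0029, 0], "twist": [0, 0, -3]}
  ]
}}

```text
time: 13.73
ee_pos: [0.5529, 0.0746, 0.0652]
tool_rot: [0.002, 0.988, 0.153, 0.002]
wrist_force: [6.4, -9.4, -3.4]
gripper_width: 0.0202
finger_force: 5.3
```

```bash
python3 -c "
from h import *
crank()"
```

```text
t 13.73 r 55.7 ang 15.0 z 0.0652 F tool [ 3.3 10.9  3.4] w 0.0202 ff 5.3 yaw -72.4
```

{"method": "carry_out", "body": {
  "motion": [
    {"hand": -0.56, "offset": [0, -0.0007, 0], "twist": [0, 0, -0.75]},
    {"hand": -0.56, "offset": [0, -0.0015, 0], "twist": [0, 0, -1.5]},
    {"hand": -0.56, "offset": [0, -0.0022, 0], "twist": [0, 0, -2.25]},
    {"hand": -0.56, "offset": [-0.0001, -0.0029, 0], "twist": [0, 0, -3]},
    {"hand": -0.56, "offset": [-0.0001, -0.0029, 0], "twist": [0, 0, -3]}
  ]
}}

```text
time: 14.15
ee_pos: [0.5522, 0.0773, 0.0652]
tool_rot: [0.002, 0.984, 0.179, 0.002]
wrist_force: [6.9, -9.4, -3.8]
gripper_width: 0.0205
finger_force: 5.5
```

```bash
python3 -c "
from h import *
crank()"
```

```text
t 14.15 r 55.8 ang 17.8 z 0.0652 F tool [ 3.2 11.2  3.9] w 0.0205 ff 5.5 yaw -69.4
```

{"method": "carry_out", "body": {
  "motion": [
    {"hand": -0.56, "offset": [0, -0.0007, 0], "twist": [0, 0, -0.75]},
    {"hand": -0.56, "offset": [0, -0.0015, 0], "twist": [0, 0, -1.5]},
    {"hand": -0.56, "offset": [0, -0.0022, 0], "twist": [0, 0, -2.25]},
    {"hand": -0.56, "offset": [-0.0001, -0.0029, 0], "twist": [0, 0, -3]},
    {"hand": -0.56, "offset": [-0.0001, -0.0029, 0], "twist": [0, 0, -3]}
  ]
}}

```text
time: 14.57
ee_pos: [0.5511, 0.0809, 0.0653]
tool_rot: [0.001, 0.979, 0.204, 0.003]
wrist_force: [6.5, -4.6, -2.7]
gripper_width: 0.0202
finger_force: 3.3
```

```bash
python3 -c "
from h import *
crank()"
```

```text
t 14.57 r 56.0 ang 21.7 z 0.0653 F tool [4.1 6.8 2.7] w 0.0202 ff 3.3 yaw -66.4
```

{"method": "carry_out", "body": {
  "motion": [
    {"hand": -0.56, "offset": [0, -0.0007, 0], "twist": [0, 0, -0.75]},
    {"hand": -0.56, "offset": [0, -0.0015, 0], "twist": [0, 0, -1.5]},
    {"hand": -0.56, "offset": [0, -0.0022, 0], "twist": [0, 0, -2.25]},
    {"hand": -0.56, "offset": [-0.0001, -0.0029, 0], "twist": [0, 0, -3]},
    {"hand": -0.56, "offset": [-0.0001, -0.0029, 0], "twist": [0, 0, -3]}
  ]
}}

```text
time: 14.98
ee_pos: [0.5503, 0.0826, 0.0653]
tool_rot: [0.002, 0.973, 0.23, 0.003]
wrist_force: [8.5, -9.5, -3.8]
gripper_width: 0.0204
finger_force: 6.0
```

```bash
python3 -c "
from h import *
crank()"
```

```text
t 14.98 r 55.9 ang 23.7 z 0.0653 F tool [ 3.3 12.3  3.9] w 0.0204 ff 6.0 yaw -63.4
```

{"method": "carry_out", "body": {
  "motion": [
    {"hand": -0.56, "offset": [0, -0.0007, 0], "twist": [0, 0, -0.75]},
    {"hand": -0.56, "offset": [0, -0.0015, 0], "twist": [0, 0, -1.5]},
    {"hand": -0.56, "offset": [0, -0.0022, 0], "twist": [0, 0, -2.25]},
    {"hand": -0.56, "offset": [-0.0001, -0.0029, 0], "twist": [0, 0, -3]},
    {"hand": -0.56, "offset": [-0.0001, -0.0029, 0], "twist": [0, 0, -3]}
  ]
}}

```text
time: 15.4
ee_pos: [0.5488, 0.0861, 0.0653]
tool_rot: [0.001, 0.967, 0.255, 0.003]
wrist_force: [8.6, -4.1, -4.9]
gripper_width: 0.0203
finger_force: 4.0
```

```bash
python3 -c "
from h import *
crank()"
```

```text
t 15.4 r 56.1 ang 27.6 z 0.0653 F tool [5.4 7.8 5. ] w 0.0203 ff 4.0 yaw -60.4
```

{"method": "carry_out", "body": {
  "motion": [
    {"hand": -0.56, "offset": [0, -0.0007, 0], "twist": [0, 0, -0.75]},
    {"hand": -0.56, "offset": [0, -0.0015, 0], "twist": [0, 0, -1.5]},
    {"hand": -0.56, "offset": [0, -0.0022, 0], "twist": [0, 0, -2.25]},
    {"hand": -0.56, "offset": [-0.0001, -0.0029, 0], "twist": [0, 0, -3]},
    {"hand": -0.56, "offset": [-0.0001, -0.0029, 0], "twist": [0, 0, -3]}
  ]
}}

```text
time: 15.82
ee_pos: [0.5474, 0.0888, 0.0653]
tool_rot: [0.001, 0.96, 0.28, 0.003]
wrist_force: [6.6, -2.4, -1.1]
gripper_width: 0.0201
finger_force: 2.9
```

```bash
python3 -c "
from h import *
crank()"
```

```text
t 15.82 r 56.1 ang 30.6 z 0.0653 F tool [4.2 5.6 1.1] w 0.0201 ff 2.9 yaw -57.4
```

{"method": "carry_out", "body": {
  "motion": [
    {"hand": -0.56, "offset": [0, -0.0007, 0], "twist": [0, 0, -0.75]},
    {"hand": -0.56, "offset": [0, -0.0015, 0], "twist": [0, 0, -1.5]},
    {"hand": -0.56, "offset": [0, -0.0022, 0], "twist": [0, 0, -2.25]},
    {"hand": -0.56, "offset": [-0.0001, -0.0029, 0], "twist": [0, 0, -3]},
    {"hand": -0.56, "offset": [-0.0001, -0.0029, 0], "twist": [0, 0, -3]}
  ]
}}

```text
time: 16.23
ee_pos: [0.5457, 0.0913, 0.0655]
tool_rot: [0.001, 0.952, 0.306, 0.003]
wrist_force: [7.7, -3.0, -3.6]
gripper_width: 0.0199
finger_force: 3.8
```

```bash
python3 -c "
from h import *
crank()"
```

```text
t 16.23 r 56.0 ang 33.8 z 0.0655 F tool [4.5 7.  3.6] w 0.0199 ff 3.8 yaw -54.4
```

{"method": "carry_out", "body": {
  "motion": [
    {"hand": -0.56, "offset": [0, -0.0007, 0], "twist": [0, 0, -0.75]},
    {"hand": -0.56, "offset": [0, -0.0015, 0], "twist": [0, 0, -1.5]},
    {"hand": -0.56, "offset": [0, -0.0022, 0], "twist": [0, 0, -2.25]},
    {"hand": -0.56, "offset": [-0.0001, -0.0029, 0], "twist": [0, 0, -3]},
    {"hand": -0.56, "offset": [-0.0001, -0.0029, 0], "twist": [0, 0, -3]}
  ]
}}

```text
time: 16.65
ee_pos: [0.5417, 0.0944, 0.0652]
tool_rot: [0.0, 0.944, 0.33, 0.001]
wrist_force: [2.2, -0.6, 0.2]
gripper_width: 0.02
finger_force: 0.8
```

```bash
python3 -c "
from h import *
crank()"
```

```text
t 16.65 r 54.6 ang 38.8 z 0.0652 F tool [ 1.4  1.8 -0.2] w 0.02 ff 0.8 yaw -51.4
```

The push fell off sharply to 1.8 N near 39°. I'll go on gently to feel it climb.

{"method": "carry_out", "body": {
  "motion": [
    {"hand": -0.56, "offset": [0, -0.0007, 0], "twist": [0, 0, -0.75]},
    {"hand": -0.56, "offset": [0, -0.0015, 0], "twist": [0, 0, -1.5]},
    {"hand": -0.56, "offset": [0, -0.0022, 0], "twist": [0, 0, -2.25]},
    {"hand": -0.56, "offset": [-0.0001, -0.0029, 0], "twist": [0, 0, -3]},
    {"hand": -0.56, "offset": [-0.0001, -0.0029, 0], "twist": [0, 0, -3]}
  ]
}}

```text
time: 17.07
ee_pos: [0.5404, 0.0956, 0.0652]
tool_rot: [0.001, 0.935, 0.355, 0.001]
wrist_force: [5.7, -4.8, -1.5]
gripper_width: 0.02
finger_force: 4.1
```

```bash
python3 -c "
from h import *
crank()"
```

```text
t 17.07 r 54.4 ang 40.6 z 0.0652 F tool [1.1 7.4 1.6] w 0.02 ff 4.1 yaw -48.4
```

{"method": "carry_out", "body": {
  "motion": [
    {"hand": -0.56, "offset": [0, -0.0005, 0], "twist": [0, 0, -0.5]},
    {"hand": -0.56, "offset": [0, -0.001, 0], "twist": [0, 0, -1]},
    {"hand": -0.56, "offset": [0, -0.0015, 0], "twist": [0, 0, -1.5]},
    {"hand": -0.56, "offset": [0, -0.002, 0], "twist": [0, 0, -2]},
    {"hand": -0.56, "offset": [0, -0.002, 0], "twist": [0, 0, -2]}
  ]
}}

```text
time: 17.48
ee_pos: [0.5399, 0.096, 0.0652]
tool_rot: [0.002, 0.929, 0.371, 0.002]
wrist_force: [8.4, -9.8, -4.5]
gripper_width: 0.02
finger_force: 6.5
```

```bash
python3 -c "
from h import *
crank()"
```

```text
t 17.48 r 54.3 ang 41.3 z 0.0652 F tool [-0.7 12.8  4.5] w 0.02 ff 6.5 yaw -46.4
```

The detent is confirmed: the push climbed to 12.8 N with hardly any motion. Now I'll back off, open and lift clear.

{"method": "carry_out", "body": {
  "motion": [
    {"hand": -0.56, "offset": [0, 0.002, 0], "twist": [0, 0, 2]},
    {"hand": -0.56, "offset": [0, 0.0045, 0], "twist": [0, 0, 4.5]},
    {"hand": -0.2, "offset": [0, 0.0045, 0], "twist": [0, 0, 4.5]},
    {"hand": -0.1, "offset": [0, 0.0045, 0], "twist": [0, 0, 4.5]},
    {"hand": -0.1, "offset": [0, 0.0045, 0], "twist": [0, 0, 4.5]}
  ]
}}

```text
time: 17.9
ee_pos: [0.54, 0.0951, 0.0647]
tool_rot: [-0.0, 0.942, 0.335, -0.001]
wrist_force: [0.4, 0.5, -0.1]
gripper_width: 0.0356
finger_force: 0.0
```

{"method": "carry_out", "body": {
  "motion": [
    {"hand": 0, "offset": [0, 0, -0.02], "twist": [0, 0, 0]},
    {"hand": 0, "offset": [0, 0, -0.045], "twist": [0, 0, 0]},
    {"hand": 0, "offset": [0, 0, -0.075], "twist": [0, 0, 0]},
    {"hand": 0, "offset": [0, 0, -0.1], "twist": [0, 0, 0]},
    {"hand": 0, "offset": [0, 0, -0.1], "twist": [0, 0, 0]}
  ]
}}

```text
time: 18.32
ee_pos: [0.5432, 0.0953, 0.1702]
tool_rot: [0.001, 0.942, 0.335, 0.004]
wrist_force: [0.5, -0.3, 1.1]
gripper_width: 0.0459
finger_force: 0.0
```

```bash
python3 - <<'E'
from h import *
crank()
m=imaging.camera_model("top");p,d=imaging.snapshot("top");p=p.astype(int)
r,g,b=p[...,0],p[...,1],p[...,2]
B=[x for x in blobs((r>130)&(g<70)&(b<70),30) if x[1][1]>150];print(B,[ray(m,*x[1],.1).round(4) for x in B])
f=np.load("top0.npz")["p"].astype(int);roi=np.zeros((400,640),bool);roi[150:270,330:410]=1
bl=blobs((f.max(2)<60)&roi,40);rd=ray(m,387.8,194.9,.1);bk=ray(m,*bl[0][1],.124);a=np.degrees(np.arctan2(*(rd-bk)[1::-1]))
print(rd,bk,np.hypot(*(rd-bk)[:2]),"block y",a)
print(need([rd[0],rd[1],.17],a+90),pose()[2]["joint_pos"])
E
```

```text
t 18.32 r 56.4 ang 38.6 z 0.1702 F tool [ 0.2  0.6 -1.1] w 0.0459 ff 0.0 yaw -50.9
[(66, [387.7, 195.0], [383, 191, 10, 9])] [array([ 0.5486, -0.2277,  0.1   ])]
[ 0.54885398 -0.22792263  0.1       ] [ 0.56497157 -0.15754553  0.124     ] 0.07219911303019641 block y -102.89929057313455
(array([-198.4,  255.2,   -2.4]), np.float64(-38.0), np.float64(-50.9)) [3.46102783e-02 4.09568485e-01 1.50616118e+00 1.07040975e-04
 1.22042351e+00 9.23290059e-01]
```

{"method": "carry_out", "body": {
  "motion": [
    {"hand": 0, "offset": [-0.02, 0.026, 0], "twist": [0, 0, -4]},
    {"hand": 0, "offset": [-0.04, 0.051, 0], "twist": [0, 0, -8]},
    {"hand": 0, "offset": [-0.06, 0.077, 0], "twist": [0, 0, -12]},
    {"hand": 0, "offset": [-0.08, 0.102, 0], "twist": [0, 0, -16]},
    {"hand": 0, "offset": [-0.099, 0.128, 0], "twist": [0, 0, -19]}
  ]
}}

```text
time: 18.78
ee_pos: [0.543, -0.0678, 0.1635]
tool_rot: [-0.001, 0.873, 0.487, -0.001]
wrist_force: [1.8, 0.6, -0.3]
gripper_width: 0.0458
finger_force: 0.0
```

{"method": "carry_out", "body": {
  "motion": [
    {"hand": 0, "offset": [-0.034, 0.022, 0], "twist": [0, 0, -5]},
    {"hand": 0, "offset": [-0.068, 0.044, 0], "twist": [0, 0, -10]},
    {"hand": 0, "offset": [-0.102, 0.066, 0], "twist": [0, 0, -15]},
    {"hand": 0, "offset": [-0.135, 0.088, 0], "twist": [0, 0, -19]},
    {"hand": 0, "offset": [-0.135, 0.088, 0], "twist": [0, 0, -19]}
  ]
}}

```text
time: 19.2
ee_pos: [0.5463, -0.2346, 0.1631]
tool_rot: [0.0, 0.783, 0.622, -0.001]
wrist_force: [-0.3, 0.3, -0.0]
gripper_width: 0.0456
finger_force: 0.0
```

{"method": "carry_out", "body": {
  "motion": [
    {"hand": 0, "offset": [0, 0, 0], "twist": [0, 0, 0]},
    {"hand": 0, "offset": [0, 0, 0], "twist": [0, 0, 0]},
    {"hand": 0, "offset": [0, 0, 0], "twist": [0, 0, 0]},
    {"hand": 0, "offset": [0, 0, 0], "twist": [0, 0, 0]},
    {"hand": 0, "offset": [0, 0, 0], "twist": [0, 0, 0]}
  ]
}}

```text
time: 19.62
ee_pos: [0.5476, -0.2267, 0.1651]
tool_rot: [-0.0, 0.782, 0.623, 0.0]
wrist_force: [0.4, 0.0, 0.4]
gripper_width: 0.0459
finger_force: 0.0
```

```bash
python3 - <<'E'
from h import *
P,R,s=pose();w=imaging.camera_model("wrist");p,d=imaging.snapshot("wrist")
cv2.imwrite('pics/w4.png',p[:,:,::-1])
q=p.astype(int);r,g,b=q[...,0],q[...,1],q[...,2]
print(P,s["time"]);B=blobs((r>110)&(g<80)&(b<80)&(r>2*g),60);print(B)
print("pred",proj(w,np.array([.5487,-.2278,.1])),need([.5487,-.2278,.0475],-12.9))
# points of red surface from depth -> knob
v,u=np.mgrid[:400,:640];X=(np.stack([(u-w["cx"])/w["fx"]*d,(v-w["cy"])/w["fy"]*d,d],-1)-w["t"])@np.array(w["R"])
k=(r>110)&(g<80)&(b<80)&(r>2*g)&(d>0);near=k&(np.hypot(X[...,0]-.5487,X[...,1]+.2278)<.02)
T=X[near];top=T[T[:,2]>np.percentile(T[:,2],95)-.004];print(len(T),np.percentile(T[:,2],[2,50,98]),"top",(top.min(0)+top.max(0))/2,top.mean(0),"all",(T.min(0)+T.max(0))/2)
E
```

```text
[ 0.54760091 -0.22673493  0.16505532] 19.6167
[(924, [220.5, 186.4], [195, 139, 49, 101]), (3666, [90.9, 206.4], [45, 163, 108, 87]), (496, [319.5, 196.2], [308, 183, 24, 27]), (308, [207.0, 232.7], [189, 222, 45, 16]), (146, [107.8, 260.2], [94, 256, 34, 8])]
pred (np.float64(319.75931594010257), np.float64(200.2261403410337)) (array([ -0.6,   1.3, 117.6]), np.float64(-0.0), np.float64(-12.9))
493 [0.08303988 0.09971253 0.10159281] top [ 0.54843918 -0.22655235  0.09987142] [ 0.54870711 -0.22604497  0.09986855] all [ 0.54876201 -0.22620655  0.09018291]
```

View pics/w4.png

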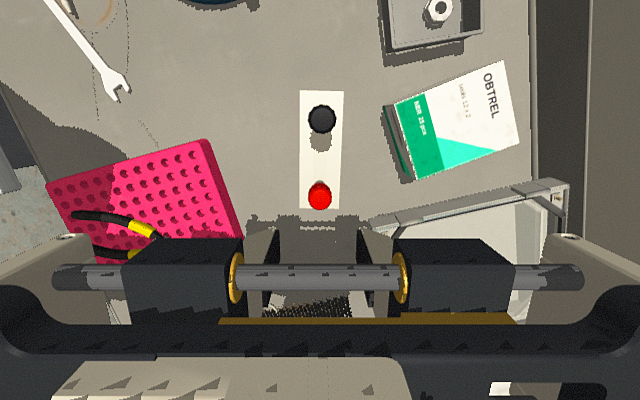

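The wrist view shows the red knob at (320,197), about 1 mm off the tool axis and in line with the block. The black knob is clear at (322,120). I'll descend and grip.

{"method": "carry_out", "body": {
  "motion": [
    {"hand": 0, "offset": [0, 0.001, 0.03], "twist": [0, 0, 0]},
    {"hand": 0, "offset": [0, 0.001, 0.06], "twist": [0, 0, 0]},
    {"hand": 0, "offset": [0, 0.001, 0.09], "twist": [0, 0, 0]},
    {"hand": 0, "offset": [0, 0.001, 0.107], "twist": [0, 0, 0]},
    {"hand": 0, "offset": [0, 0.001, 0.117], "twist": [0, 0, 0]}
  ],
  "grip_force": 30
}}

```text
time: 20.08
ee_pos: [0.5472, -0.227, 0.0455]
tool_rot: [-0.002, 0.782, 0.623, -0.001]
wrist_force: [-0.1, 0.3, -0.2]
gripper_width: 0.0462
finger_force: 0.0
```

{"method": "carry_out", "body": {
  "motion": [
    {"hand": 0, "offset": [0, 0, 0], "twist": [0, 0, 0]},
    {"hand": 0, "offset": [0, 0, 0], "twist": [0, 0, 0]},
    {"hand": 0, "offset": [0, 0, 0], "twist": [0, 0, 0]},
    {"hand": -1, "offset": [0, 0, 0], "twist": [0, 0, 0]},
    {"hand": -1, "offset": [0, 0, 0], "twist": [0, 0, 0]}
  ]
}}

```text
time: 20.5
ee_pos: [0.5491, -0.2287, 0.0493]
tool_rot: [0.001, 0.783, 0.623, 0.0]
wrist_force: [0.4, -0.7, 0.1]
gripper_width: 0.0369
finger_force: 0.0
```

{"method": "carry_out", "body": {
  "motion": [
    {"hand": -1, "offset": [0, 0, 0], "twist": [0, 0, 0]},
    {"hand": -1, "offset": [0, 0, 0], "twist": [0, 0, 0]},
    {"hand": -1, "offset": [0, 0, 0], "twist": [0, 0, 0]},
    {"hand": -1, "offset": [0, 0, 0], "twist": [0, 0, 0]},
    {"hand": -1, "offset": [0, 0, 0], "twist": [0, 0, 0]}
  ]
}}

```text
time: 20.92
ee_pos: [0.5487, -0.2285, 0.0484]
tool_rot: [0.0, 0.783, 0.622, 0.0]
wrist_force: [-0.3, -0.2, 2.7]
gripper_width: 0.021
finger_force: 30.0
```

{"method": "carry_out", "body": {
  "motion": [
    {"hand": -1, "offset": [0, 0, -0.008], "twist": [0, 0, 0]},
    {"hand": -1, "offset": [0, 0, -0.028], "twist": [0, 0, 0]},
    {"hand": -1, "offset": [0, 0, -0.055], "twist": [0, 0, 0]},
    {"hand": -1, "offset": [0, 0, -0.08], "twist": [0, 0, 0]},
    {"hand": -1, "offset": [0, 0, -0.1], "twist": [0, 0, 0]}
  ]
}}

```text
time: 21.33
ee_pos: [0.5485, -0.2284, 0.1501]
tool_rot: [0.0, 0.783, 0.623, 0.0]
wrist_force: [0.2, -0.4, -0.6]
gripper_width: 0.0207
finger_force: 30.0
```

```bash
python3 - <<'E'
from h import *
P,R,s=pose();print(P,s["wrist_force"],s["gripper_width"])
print(need([.449,.0562,.15],77.1))
E
```

```text
[ 0.54852156 -0.22835254  0.15010571] [ 0.22173597 -0.36316968 -0.60894017] 0.020665234975540757
(array([ 2.549e+02, -1.610e+02, -1.000e-01]), np.float64(89.9), np.float64(-13.0))
```

{"method": "carry_out", "body": {
  "motion": [
    {"hand": -1, "offset": [0.017, -0.0107, 0], "twist": [0, 0, -6]},
    {"hand": -1, "offset": [0.034, -0.0215, 0], "twist": [0, 0, -12]},
    {"hand": -1, "offset": [0.051, -0.0322, 0], "twist": [0, 0, -18]},
    {"hand": -1, "offset": [0.068, -0.043, 0], "twist": [0, 0, -24]},
    {"hand": -1, "offset": [0.085, -0.0537, 0], "twist": [0, 0, -30]}
  ]
}}

```text
time: 21.75
ee_pos: [0.5145, -0.1325, 0.1482]
tool_rot: [-0.0, 0.593, 0.805, -0.0]
wrist_force: [-0.3, -1.1, -0.9]
gripper_width: 0.0208
finger_force: 30.0
```

{"method": "carry_out", "body": {
  "motion": [
    {"hand": -1, "offset": [0.0201, -0.0008, 0], "twist": [0, 0, -6]},
    {"hand": -1, "offset": [0.0402, -0.0016, 0], "twist": [0, 0, -12]},
    {"hand": -1, "offset": [0.0603, -0.0024, 0], "twist": [0, 0, -18]},
    {"hand": -1, "offset": [0.0804, -0.0032, 0], "twist": [0, 0, -24]},
    {"hand": -1, "offset": [0.1005, -0.004, 0], "twist": [0, 0, -30]}
  ]
}}

```text
time: 22.17
ee_pos: [0.4812, -0.0375, 0.1482]
tool_rot: [-0.0, 0.364, 0.931, -0.0]
wrist_force: [-0.0, -0.1, -1.0]
gripper_width: 0.0207
finger_force: 30.0
```

{"method": "carry_out", "body": {
  "motion": [
    {"hand": -1, "offset": [0.0178, 0.0094, 0], "twist": [0, 0, -6]},
    {"hand": -1, "offset": [0.0356, 0.0187, 0], "twist": [0, 0, -12]},
    {"hand": -1, "offset": [0.0534, 0.0281, 0], "twist": [0, 0, -18]},
    {"hand": -1, "offset": [0.0712, 0.0374, 0], "twist": [0, 0, -24]},
    {"hand": -1, "offset": [0.089, 0.0468, 0], "twist": [0, 0, -30]}
  ]
}}

```text
time: 22.58
ee_pos: [0.4481, 0.0573, 0.1482]
tool_rot: [-0.0, 0.111, 0.994, -0.0]
wrist_force: [0.3, 0.9, -0.2]
gripper_width: 0.0209
finger_force: 30.0
```

{"method": "carry_out", "body": {
  "motion": [
    {"hand": -1, "offset": [0, 0, 0], "twist": [0, 0, 0]},
    {"hand": -1, "offset": [0, 0, 0], "twist": [0, 0, 0]},
    {"hand": -1, "offset": [0, 0, 0], "twist": [0, 0, 0]},
    {"hand": -1, "offset": [0, 0, 0], "twist": [0, 0, 0]},
    {"hand": -1, "offset": [0, 0, 0], "twist": [0, 0, 0]}
  ]
}}

```text
time: 23.0
ee_pos: [0.4491, 0.0557, 0.148]
tool_rot: [0.0, 0.114, 0.993, -0.0]
wrist_force: [0.1, -0.7, -0.8]
gripper_width: 0.0208
finger_force: 30.0
```

```bash
python3 - <<'E'
from h import *
P,R,s=pose();w=imaging.camera_model("wrist");p,d=imaging.snapshot("wrist")
np.savez("w5.npz",p=p,d=d);a=cv2.resize(p[110:330,220:420,::-1],None,fx=2.7,fy=2.7)
p2,d2=imaging.snapshot("scene");b=cv2.resize(p2[130:330,230:360,::-1],None,fx=2,fy=2)
c=np.zeros((594,800,3),np.uint8);c[:594,:540]=a[:594,:540];c[:400,540:800]=b;cv2.imwrite("pics/w5.png",c)
print(P,s["time"],s["joint_pos"]);print("bush",proj(w,np.array([.449,.0562,.072])),"knobtop",proj(w,P+[0,0,.052]),need([.449,.0562,.15],77))
E
```

```text
[0.44909532 0.0557164  0.14795469] 23.0 [-4.60248110e-02  2.61309034e-01  1.78930814e+00 -2.60744064e-04
  1.09093933e+00 -1.38781068e+00]
bush (np.float64(317.50717865103024), np.float64(195.98628681789768)) knobtop (np.float64(316.2821870556719), np.float64(263.76576131213795)) (array([ 0.1,  0.3, -2.1]), np.float64(-0.1), np.float64(76.9))
```

View pics/w5.png

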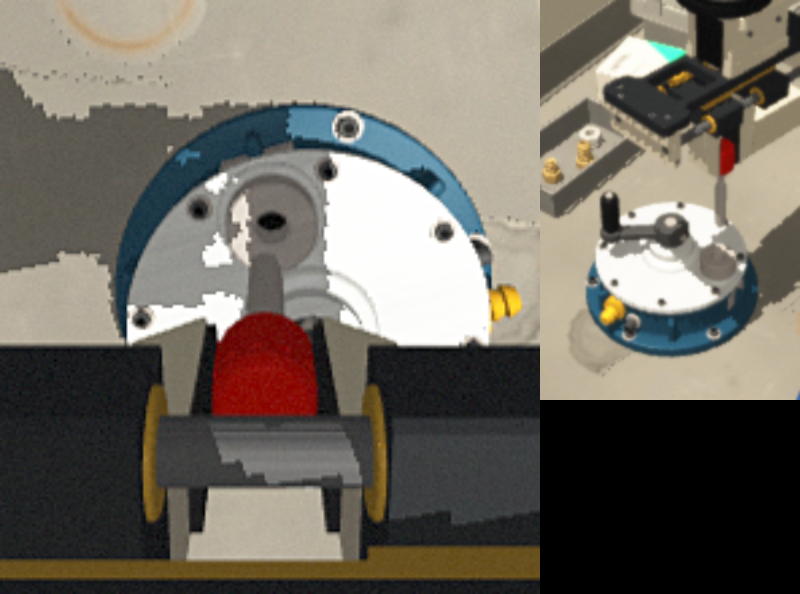

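The wrist crop shows the bush bore at about (320.7,191.5) full-image and the pin's foot just below it at about (318.5,206). I'll compute the offset between them from this same view.

```bash
python3 - <<'E'
from h import *
P,R,s=pose();w=imaging.camera_model("wrist");f=np.load("w5.npz");p=f["p"].astype(int);d=f["d"]
roi=np.zeros((400,640),bool);roi[180:203,310:332]=1
B=blobs((p.max(2)<50)&roi,5);print("bore",B)
# bush top disc: depth based
v,u=np.mgrid[:400,:640];X=(np.stack([(u-w["cx"])/w["fx"]*d,(v-w["cy"])/w["fy"]*d,d],-1)-w["t"])@np.array(w["R"])
k=(abs(X[...,2]-.072)<.006)&(np.hypot(X[...,0]-.449,X[...,1]-.056)<.026);T=X[k];print("bush disc",k.sum(),(T.min(0)+T.max(0))/2,T.max(0)-T.min(0))
foot=(X[...,2]>.095)&(X[...,2]<.145)&(np.hypot(X[...,0]-.449,X[...,1]-.056)<.015)
T=X[foot]; 
for lo in np.arange(.1,.145,.008):
    q=T[(T[:,2]>lo)&(T[:,2]<lo+.008)]
    if len(q): print("pin z",lo.round(3),len(q),"tool",R.inv().apply(q-P).mean(0).round(4),"min/max y",R.inv().apply(q-P)[:,1].min().round(4),R.inv().apply(q-P)[:,1].max().round(4))
uu=u[foot];vv=v[foot];print("foot px",uu[vv==vv.min()],vv.min(), [ (r_,uu[vv==r_].min(),uu[vv==r_].max()) for r_ in range(vv.min(),vv.min()+12,2)])
b=ray(w,*B[0][1],.072);print("bore xyz",b,"in tool",R.inv().apply(b-P).round(4))
E
```

```text
bore [(48, [320.4, 191.6], [316, 189, 10, 6])]
bush disc 762 [0.44734563 0.05928827 0.07021139] [0.03225315 0.03241153 0.008409  ]
pin z 0.108 13 tool [0.0056 0.0006 0.0334] min/max y -0.004 0.005
pin z 0.116 37 tool [0.0055 0.0008 0.0279] min/max y -0.0039 0.0057
pin z 0.124 44 tool [0.0056 0.0007 0.0199] min/max y -0.0037 0.0056
pin z 0.132 45 tool [0.0057 0.0009 0.0118] min/max y -0.0035 0.0054
pin z 0.14 32 tool [0.0055 0.0006 0.0052] min/max y -0.0041 0.0052
foot px [316 317 318 319] 203 [(203, np.int64(316), np.int64(319)), (205, np.int64(313), np.int64(322)), (207, np.int64(312), np.int64(323)), (209, np.int64(312), np.int64(323)), (211, np.int64(312), np.int64(324)), (213, np.int64(312), np.int64(324))]
bore xyz [0.44526814 0.06000628 0.072     ] in tool [0.0046 0.0032 0.0759]
```

{"method": "carry_out", "body": {
  "motion": [
    {"hand": -1, "offset": [0.001, 0.001, 0.006], "twist": [0, 0, 0]},
    {"hand": -1, "offset": [0.0019, 0.0024, 0.014], "twist": [0, 0, 0]},
    {"hand": -1, "offset": [0.0019, 0.0024, 0.022], "twist": [0, 0, 0]},
    {"hand": -1, "offset": [0.0019, 0.0024, 0.027], "twist": [0, 0, 0]},
    {"hand": -1, "offset": [0.0019, 0.0024, 0.027], "twist": [0, 0, 0]}
  ]
}}

```text
time: 23.52
ee_pos: [0.4464, 0.0593, 0.1193]
tool_rot: [-0.002, 0.113, 0.994, -0.0]
wrist_force: [0.4, 0.2, -0.6]
gripper_width: 0.0208
finger_force: 30.0
```

{"method": "carry_out", "body": {
  "motion": [
    {"hand": -1, "offset": [0, 0, 0], "twist": [0, 0, 0]},
    {"hand": -1, "offset": [0, 0, 0], "twist": [0, 0, 0]},
    {"hand": -1, "offset": [0, 0, 0], "twist": [0, 0, 0]},
    {"hand": -1, "offset": [0, 0, 0], "twist": [0, 0, 0]},
    {"hand": -1, "offset": [0, 0, 0], "twist": [0, 0, 0]}
  ]
}}

```text
time: 23.93
ee_pos: [0.4477, 0.0592, 0.1212]
tool_rot: [0.0, 0.113, 0.994, -0.0]
wrist_force: [1.0, 0.1, -0.4]
gripper_width: 0.021
finger_force: 30.0
```

```bash
python3 - <<'E'
from h import *
P,R,s=pose();w=imaging.camera_model("wrist");p,d=imaging.snapshot("wrist");print(P,s["wrist_force"])
np.savez("w6.npz",p=p,d=d);a=cv2.resize(p[150:270,260:380,::-1],None,fx=5,fy=5)
v,u=np.mgrid[:400,:640];X=(np.stack([(u-w["cx"])/w["fx"]*d,(v-w["cy"])/w["fy"]*d,d],-1)-w["t"])@np.array(w["R"])
T=R.inv().apply((X-P).reshape(-1,3)).reshape(X.shape)
k=(abs(X[...,2]-.072)<.004)&(np.hypot(T[...,0]-.002,T[...,1]-.001)<.024)
q=T[k][:,:2].astype(np.float32)*1000;c,r=cv2.minEnclosingCircle(q);print("bush disc",k.sum(),c,r,"ext",q.min(0),q.max(0),X[k][:,2].mean())
z=T[...,2]
for lo in(.0,.008,.016,.024,.03):
    k=(z>lo)&(z<lo+.008)&(np.hypot(T[...,0]-.002,T[...,1]-.001)<.012);q=T[k]
    if len(q):print("pin",lo,len(q),q.mean(0).round(4),q.min(0).round(4),q.max(0).round(4))
p2,d2=imaging.snapshot("scene");b=cv2.resize(p2[180:300,280:346,::-1],None,fx=3,fy=3)
c=np.zeros((600,800,3),np.uint8);c[:,:600]=a;c[:360,600:798]=b;cv2.imwrite("pics/w6.png",c)
E
```

```text
[0.44770563 0.05919981 0.12120731] [ 1.04475944  0.05979082 -0.43822161]
bush disc 806 (0.07908778637647629, -0.1584615558385849) 16.477903366088867 ext [-15.145145 -16.468542] [16.490664 15.78439 ] 0.07205695775400561
pin 0.0 53 [0.0056 0.0004 0.0038] [ 0.0018 -0.0042  0.0001] [0.0068 0.0052 0.0079]
pin 0.008 47 [0.0057 0.001  0.0121] [ 0.0032 -0.0035  0.0083] [0.0069 0.0054 0.0158]
pin 0.016 41 [0.0056 0.001  0.0199] [ 0.0028 -0.0037  0.0162] [0.0069 0.0056 0.0239]
pin 0.024 37 [0.0055 0.0008 0.0275] [ 0.0018 -0.0039  0.024 ] [0.0069 0.0057 0.0314]
pin 0.03 21 [0.0054 0.0004 0.0324] [ 0.0018 -0.0039  0.0301] [0.0071 0.0057 0.035 ]
```

View pics/w6.png

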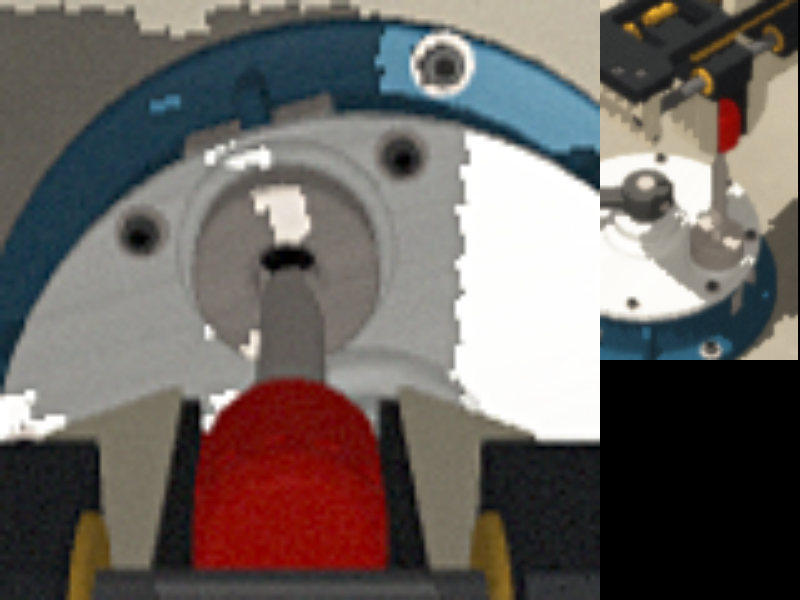

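Bush disc centre in tool axes is (0.1,−0.2) mm and the pin axis is about (1.9,0.8) mm, so I'll correct by (−1.6,−0.9) mm and lower the taper into the bore.

{"method": "carry_out", "body": {
  "motion": [
    {"hand": -1, "offset": [-0.0016, -0.0009, 0], "twist": [0, 0, 0]},
    {"hand": -1, "offset": [-0.0016, -0.0009, 0.003], "twist": [0, 0, 0]},
    {"hand": -1, "offset": [-0.0016, -0.0009, 0.007], "twist": [0, 0, 0]},
    {"hand": -1, "offset": [-0.0016, -0.0009, 0.011], "twist": [0, 0, 0]},
    {"hand": -1, "offset": [-0.0016, -0.0009, 0.014], "twist": [0, 0, 0]}
  ]
}}

```text
time: 24.45
ee_pos: [0.4486, 0.058, 0.1063]
tool_rot: [-0.0, 0.113, 0.994, -0.0]
wrist_force: [-0.0, 0.6, -1.1]
gripper_width: 0.0212
finger_force: 30.0
```

{"method": "carry_out", "body": {
  "motion": [
    {"hand": -1, "offset": [0, 0, 0.001], "twist": [0, 0, 0]},
    {"hand": -1, "offset": [0, 0, 0.002], "twist": [0, 0, 0]},
    {"hand": -1, "offset": [0, 0, 0.003], "twist": [0, 0, 0]},
    {"hand": -1, "offset": [0, 0, 0.003], "twist": [0, 0, 0]},
    {"hand": -1, "offset": [0, 0, 0.003], "twist": [0, 0, 0]}
  ]
}}

```text
time: 24.87
ee_pos: [0.4489, 0.058, 0.104]
tool_rot: [0.0, 0.113, 0.994, -0.0]
wrist_force: [0.9, -0.4, -1.4]
gripper_width: 0.0207
finger_force: 30.0
```

{"method": "carry_out", "body": {
  "motion": [
    {"hand": -1, "offset": [0, 0, 0.002], "twist": [0, 0, 0]},
    {"hand": -1, "offset": [0, 0, 0.004], "twist": [0, 0, 0]},
    {"hand": -1, "offset": [0, 0, 0.006], "twist": [0, 0, 0]},
    {"hand": -1, "offset": [0, 0, 0.008], "twist": [0, 0, 0]},
    {"hand": -1, "offset": [0, 0, 0.009], "twist": [0, 0, 0]}
  ]
}}

```text
time: 25.28
ee_pos: [0.4491, 0.0579, 0.0951]
tool_rot: [0.0, 0.113, 0.994, -0.0]
wrist_force: [-1.0, -1.1, 0.9]
gripper_width: 0.0212
finger_force: 30.0
```

{"method": "carry_out", "body": {
  "motion": [
    {"hand": -1, "offset": [0, 0, 0.002], "twist": [0, 0, 0]},
    {"hand": -1, "offset": [0, 0, 0.004], "twist": [0, 0, 0]},
    {"hand": -1, "offset": [0, 0, 0.006], "twist": [0, 0, 0]},
    {"hand": -1, "offset": [0, 0, 0.008], "twist": [0, 0, 0]},
    {"hand": -1, "offset": [0, 0, 0.009], "twist": [0, 0, 0]}
  ]
}}

```text
time: 25.7
ee_pos: [0.4492, 0.0579, 0.0863]
tool_rot: [0.0, 0.113, 0.994, -0.0]
wrist_force: [-1.5, -0.5, 5.7]
gripper_width: 0.021
finger_force: 30.0
```

{"method": "carry_out", "body": {
  "motion": [
    {"hand": -1, "offset": [0, 0, 0.001], "twist": [0, 0, 0]},
    {"hand": -1, "offset": [0, 0, 0.002], "twist": [0, 0, 0]},
    {"hand": -1, "offset": [0, 0, 0.003], "twist": [0, 0, 0]},
    {"hand": -1, "offset": [0, 0, 0.004], "twist": [0, 0, 0]},
    {"hand": -1, "offset": [0, 0, 0.005], "twist": [0, 0, 0]}
  ]
}}

```text
time: 26.12
ee_pos: [0.4491, 0.0579, 0.0813]
tool_rot: [0.0, 0.113, 0.994, -0.0]
wrist_force: [-1.6, -0.6, 6.4]
gripper_width: 0.0207
finger_force: 30.0
```

{"method": "carry_out", "body": {
  "motion": [
    {"hand": -1, "offset": [0, 0, 0.001], "twist": [0, 0, 0]},
    {"hand": -1, "offset": [0, 0, 0.002], "twist": [0, 0, 0]},
    {"hand": -1, "offset": [0, 0, 0.003], "twist": [0, 0, 0]},
    {"hand": -1, "offset": [0, 0, 0.003], "twist": [0, 0, 0]},
    {"hand": -1, "offset": [0, 0, 0.003], "twist": [0, 0, 0]}
  ]
}}

```text
time: 26.53
ee_pos: [0.4489, 0.0579, 0.078]
tool_rot: [0.0, 0.113, 0.994, -0.0]
wrist_force: [-0.8, -1.0, 2.6]
gripper_width: 0.021
finger_force: 30.0
```

The foot is past the collar face with low force, so it is in the hole. Continuing down.

{"method": "carry_out", "body": {
  "motion": [
    {"hand": -1, "offset": [0, 0, 0.001], "twist": [0, 0, 0]},
    {"hand": -1, "offset": [0, 0, 0.003], "twist": [0, 0, 0]},
    {"hand": -1, "offset": [0, 0, 0.004], "twist": [0, 0, 0]},
    {"hand": -1, "offset": [0, 0, 0.006], "twist": [0, 0, 0]},
    {"hand": -1, "offset": [0, 0, 0.007], "twist": [0, 0, 0]}
  ]
}}

```text
time: 26.95
ee_pos: [0.4489, 0.0579, 0.0711]
tool_rot: [0.0, 0.113, 0.994, -0.0]
wrist_force: [-2.2, -0.1, 6.0]
gripper_width: 0.0209
finger_force: 30.0
```

{"method": "carry_out", "body": {
  "motion": [
    {"hand": -1, "offset": [0, 0, 0.002], "twist": [0, 0, 0]},
    {"hand": -1, "offset": [0, 0, 0.004], "twist": [0, 0, 0]},
    {"hand": -1, "offset": [0, 0, 0.006], "twist": [0, 0, 0]},
    {"hand": -1, "offset": [0, 0, 0.008], "twist": [0, 0, 0]},
    {"hand": -1, "offset": [0, 0, 0.01], "twist": [0, 0, 0]}
  ]
}}

```text
time: 27.37
ee_pos: [0.4488, 0.058, 0.0611]
tool_rot: [-0.0, 0.113, 0.994, -0.0]
wrist_force: [-1.7, -0.3, 6.2]
gripper_width: 0.0209
finger_force: 30.0
```

{"method": "carry_out", "body": {
  "motion": [
    {"hand": -1, "offset": [0, 0, 0.002], "twist": [0, 0, 0]},
    {"hand": -1, "offset": [0, 0, 0.004], "twist": [0, 0, 0]},
    {"hand": -1, "offset": [0, 0, 0.006], "twist": [0, 0, 0]},
    {"hand": -1, "offset": [0, 0, 0.008], "twist": [0, 0, 0]},
    {"hand": -1, "offset": [0, 0, 0.01], "twist": [0, 0, 0]}
  ]
}}

```text
time: 27.78
ee_pos: [0.4487, 0.058, 0.0506]
tool_rot: [-0.0, 0.113, 0.994, -0.0]
wrist_force: [0.7, -0.1, -1.5]
gripper_width: 0.0211
finger_force: 30.0
```

{"method": "carry_out", "body": {
  "motion": [
    {"hand": -1, "offset": [0, 0, 0.001], "twist": [0, 0, 0]},
    {"hand": -1, "offset": [0, 0, 0.002], "twist": [0, 0, 0]},
    {"hand": -1, "offset": [0, 0, 0.003], "twist": [0, 0, 0]},
    {"hand": -1, "offset": [0, 0, 0.0035], "twist": [0, 0, 0]},
    {"hand": -1, "offset": [0, 0, 0.0035], "twist": [0, 0, 0]}
  ]
}}

```text
time: 28.2
ee_pos: [0.4488, 0.058, 0.0473]
tool_rot: [-0.0, 0.113, 0.994, -0.0]
wrist_force: [-1.0, -0.8, -1.8]
gripper_width: 0.0212
finger_force: 30.0
```

{"method": "carry_out", "body": {
  "motion": [
    {"hand": -1, "offset": [0, 0, 0.0005], "twist": [0, 0, 0]},
    {"hand": -1, "offset": [0, 0, 0.001], "twist": [0, 0, 0]},
    {"hand": -1, "offset": [0, 0, 0.0015], "twist": [0, 0, 0]},
    {"hand": -1, "offset": [0, 0, 0.0015], "twist": [0, 0, 0]},
    {"hand": -1, "offset": [0, 0, 0.0015], "twist": [0, 0, 0]}
  ]
}}

```text
time: 28.62
ee_pos: [0.4491, 0.058, 0.0464]
tool_rot: [0.0, 0.113, 0.994, -0.0]
wrist_force: [-1.3, 0.3, 4.8]
gripper_width: 0.0211
finger_force: 30.0
```

{"method": "carry_out", "body": {
  "motion": [
    {"hand": -1, "offset": [0, 0, 0.0005], "twist": [0, 0, 0]},
    {"hand": -1, "offset": [0, 0, 0.001], "twist": [0, 0, 0]},
    {"hand": -1, "offset": [0, 0, 0.0015], "twist": [0, 0, 0]},
    {"hand": -1, "offset": [0, 0, 0.0015], "twist": [0, 0, 0]},
    {"hand": -1, "offset": [0, 0, 0.0015], "twist": [0, 0, 0]}
  ]
}}

```text
time: 29.03
ee_pos: [0.4492, 0.058, 0.0462]
tool_rot: [0.001, 0.113, 0.994, -0.0]
wrist_force: [-5.7, -0.6, 20.7]
gripper_width: 0.0209
finger_force: 30.0
```

The pin is seated: 20.7 N with no further travel. I'll relax, release and lift.

{"method": "carry_out", "body": {
  "motion": [
    {"hand": -1, "offset": [0, 0, -0.0015], "twist": [0, 0, 0]},
    {"hand": -0.3, "offset": [0, 0, -0.0015], "twist": [0, 0, 0]},
    {"hand": -0.2, "offset": [0, 0, -0.0015], "twist": [0, 0, 0]},
    {"hand": -0.2, "offset": [0, 0, -0.0015], "twist": [0, 0, 0]},
    {"hand": -0.2, "offset": [0, 0, -0.0015], "twist": [0, 0, 0]}
  ]
}}

```text
time: 29.45
ee_pos: [0.4488, 0.058, 0.0457]
tool_rot: [-0.0, 0.113, 0.994, -0.0]
wrist_force: [-0.3, -0.8, 0.1]
gripper_width: 0.0362
finger_force: 0.0
```

{"method": "carry_out", "body": {
  "motion": [
    {"hand": -0.1, "offset": [0, 0, -0.008], "twist": [0, 0, 0]},
    {"hand": -0.1, "offset": [0, 0, -0.025], "twist": [0, 0, 0]},
    {"hand": -0.1, "offset": [0, 0, -0.05], "twist": [0, 0, 0]},
    {"hand": -0.1, "offset": [0, 0, -0.085], "twist": [0, 0, 0]},
    {"hand": -0.1, "offset": [0, 0, -0.12], "twist": [0, 0, 0]}
  ]
}}

```text
time: 29.87
ee_pos: [0.4481, 0.058, 0.1673]
tool_rot: [-0.001, 0.113, 0.994, -0.0]
wrist_force: [2.4, -0.2, -0.7]
gripper_width: 0.0415
finger_force: 0.0
```

{"method": "carry_out", "body": {
  "motion": [
    {"hand": 0, "offset": [0.02, -0.035, 0], "twist": [0, 0, 0]},
    {"hand": 0, "offset": [0.03, -0.07, 0], "twist": [0, 0, 0]},
    {"hand": 0, "offset": [0.03, -0.1, 0], "twist": [0, 0, 0]},
    {"hand": 0, "offset": [0.03, -0.1, 0], "twist": [0, 0, 0]},
    {"hand": 0, "offset": [0.03, -0.1, 0], "twist": [0, 0, 0]}
  ]
}}

```text
time: 30.28
ee_pos: [0.397, -0.0338, 0.1666]
tool_rot: [0.0, 0.115, 0.993, -0.0]
wrist_force: [0.3, -0.2, -0.3]
gripper_width: 0.0457
finger_force: 0.0
```

```bash
python3 - <<'E'
from h import *
P,R,s=pose();print(P,s["wrist_force"],s["time"])
p,d=imaging.snapshot("scene");cv2.imwrite("pics/s9.png",cv2.resize(p[130:310,220:400,::-1],None,fx=3.3,fy=3.3))
m=imaging.camera_model("scene");v,u=np.mgrid[:400,:640];X=(np.stack([(u-m["cx"])/m["fx"]*d,(v-m["cy"])/m["fy"]*d,d],-1)-m["t"])@np.array(m["R"])
q=p.astype(int);k=(q[...,0]>90)&(q[...,1]<60)&(q[...,2]<60)&(np.hypot(X[...,0]-.448,X[...,1]-.058)<.025)
print("red knob",k.sum(),np.percentile(X[k],[2,50,98],axis=0).round(4) if k.any() else "")
E
```

```text
[ 0.39699485 -0.03379025  0.16657807] [ 0.29439783 -0.15936429 -0.33628035] 30.2833
red knob 149 [[0.4368 0.0527 0.0755]
 [0.4441 0.0645 0.0927]
 [0.4536 0.0697 0.0989]]
```

View pics/s9.png

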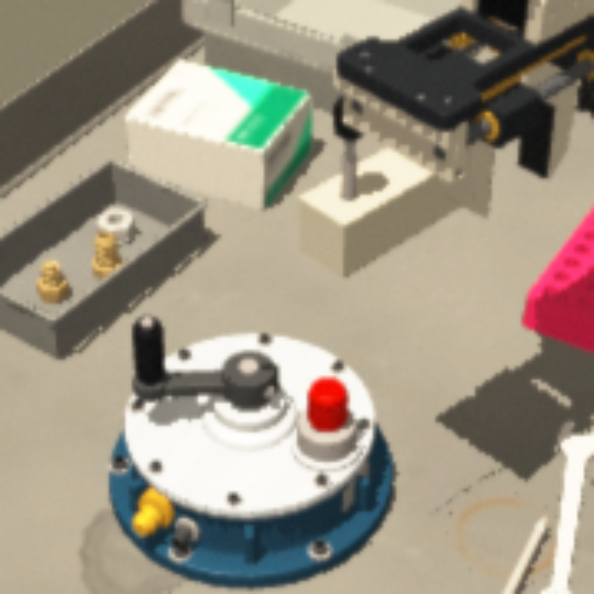

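The red knob at crop (327,405) sits directly on the bush, with its top at about z 98 mm. The black pin is still in the block and the gripper is clear.

```bash
python3 -c "
from station import ticket
print(ticket.job_done())"
```

```text
the job is handed in; nothing more can be done
None
```

The shaft is locked and the job is handed in: crank released in its detent, red-knobbed pin fully home with its knob on the bush (about 21 N at most, in the final press), black-knobbed pin still in the block, about 30 s used of 72 s.

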